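Load the craft oven with pasted bud vases

TASK

Get the little oven ready to bake the decorated bud vases: pull its door right down, draw the tray part of the way out along its runners and stand every vase upright on it. Then slide the loaded tray all the way in and push the door up until it is fully shut, leaving the glue stick, the scissors and the paint pot where they are.

Things in the scene. Friction and masses are not known exactly. Their poses are not given: they have to be found in the camera images.
- oven: Fixed steel countertop oven (mm): 270 deep (x), 390 wide (y), 205 high, front to the robot (own -x). Origin at table height under the cavity's middle. Front plane x -135; outer sides y 160 and -225 (dead knobs at the right stand 17 out). Mouth 295 wide, z 60 to 174, solid front above it. Cavity back wall at x 78.
- tray_home (a point): Fixed point in the oven (its frame: x -26, y 0, z 70; axes the oven's): where the tray's origin lies when it is fully in. Along each side wall (y 147.5 and -147.5) the tray's edge runs in a groove between two runners 10 wide: lower one's top at z 70, upper one's underside at z 88, from the front plane to the back wall.
- door_hinge (a point): Middle of the door's hinge line, at the lower edge of the oven's mouth (oven frame x -135, y 0, z 60). The hinge line runs along the oven's y; the point's axes are the oven's.
- oven_door (a joint): Angle of the bottom-hinged door: 0 shut, grows as its top comes down to the robot, stop at 1.55 (level, inner side up). 310 wide, 118 from hinge to top edge, 42 thick outwards from the hinge line: a frame 12 to 22 wide, hollow inside 37 deep down to the outer pane. Stiff hinge: it stays where it is left; 3 to 7 N at the handle moves it.
- door_grip (a point): Centre of the door's handle: black round bar 52 long (y) with free flat ends, 20 thick, on two brackets 18 either side of its middle. Moves with the door: 142 from the hinge line along the door and 27 outwards of the hinge line, so 24 beyond its top edge. Door shut: 202 above the table; door level: about 36 above it.
- tray: Dark steel tray 208 deep (x), 287 wide (y), floor 3 thick, rim 14 high, 4 thick; 0.45 kg. Loose: its sides slide in the oven's grooves with 4 of play in height and each side; slippery runners, no stop outwards, so keep 70 in the grooves; drawn out and loaded, its front sags up to 8. Fully in, its back edge touches the back wall. Origin: underside's centre, front edge at own -x.
- tray_grip (a point): Grip of the tray: an aluminium loop held 31 in front of the middle of its front edge by two flat arms, upright part 40 wide (y), 6 thick (x), from 14 to 50 above the tray's underside. The point is 35 above the underside and 135 in front of the tray's centre; with the tray fully in it is 26 in front of the oven's front plane, in the hollow of the shut door.
- vase1_center (a point): Ceramic bud vase (there are two to four; None if this one is absent), upright, 82 high; foot 42 across, belly 54 across at 13 to 26 above the foot, neck 22 across from 40 to 76 above the foot, lip 26 across. 0.12 kg. The point is its centre, 41 above the foot; z points to its mouth.
- vase2_center (a point): Ceramic bud vase (there are two to four; None if this one is absent), upright, 82 high; foot 42 across, belly 54 across at 13 to 26 above the foot, neck 22 across from 40 to 76 above the foot, lip 26 across. 0.12 kg. The point is its centre, 41 above the foot; z points to its mouth.
- vase3_center (a point): Ceramic bud vase (there are two to four; None if this one is absent), upright, 82 high; foot 42 across, belly 54 across at 13 to 26 above the foot, neck 22 across from 40 to 76 above the foot, lip 26 across. 0.12 kg. The point is its centre, 41 above the foot; z points to its mouth.
- vase4_center (a point): Ceramic bud vase (there are two to four; None if this one is absent), upright, 82 high; foot 42 across, belly 54 across at 13 to 26 above the foot, neck 22 across from 40 to 76 above the foot, lip 26 across. 0.12 kg. The point is its centre, 41 above the foot; z points to its mouth.
- glue_stick_center (a point): Bystander: standing yellow glue stick with a white cap, 29 across, 94 high; the point is its centre.
- scissors_center (a point): Bystander: scissors lying flat, 190 long (x, blades to +x) by 80 wide, 11 high; the point is the middle.
- paint_pot_center (a point): Bystander: closed round paint pot with a white lid, 48 across, 59 high; the point is its centre.
Not all that is in view belongs to the job. Leave any purple look-alike of the part that bears vase2_center alone.

How it is judged:
By the outcome, as a careful person would: the job done as asked, in the order asked, and still so for the second after the job is handed in, with the robot touching nothing.
Of vase1, vase2, vase3, vase4 only 2 to 4 are there at a start; the rules pass over those that are not, and their reading is None.
At some moment in a run one of vase1, vase2, vase3, vase4 may be knocked a few centimetres aside while the robot is not near it.
It also fails if it takes over 210 s, if anything falls off the work surface, if the arm or the gripper's body presses on something with over 40 N, if the wrist force passes 120 N, or if a joint passes its speed limit or range.

ROBOT

A 6-joint arm with a two-finger parallel gripper is mounted at the origin on the work surface. World frame = base frame: x ahead of the robot, y to its left, z up, the work surface at z = 0. Lengths are in m, angles in rad, forces in N, time in s.
With the tool pointing down it reaches from about 0.3 to 0.75 m from the base axis. Payload 8.5 kg.
Tool frame: the origin (TCP) lies midway between the tips of the shut fingers; the grasp point (between the pads) lies 19 mm behind it (tcp_to_grasp is the distance from the TCP to the grasp point, in m); z points along the fingers, y is the line along which they close (so a half turn about z gives the same grasp; the last joint's range is limited). The gripper opens to 88 mm and grips with 3 to 60 N. Pads are 18 mm wide; open, the fingers measure 123 mm over their backs; the gripper's body (75 mm by 187 mm) begins 45 mm behind the grasp point.
Start: joints at [-1.34, 0.381, 1.297, -0, 1.464, -0.215], TCP at [0.237, -0.496, 0.239] pointing down, gripper open.
Joint ranges: [-3.11, 3.11], [-0.89, 2.33], [0.22, 2.48], [-1.42, 4.56], [0.17, 2.85], [-2.88, 2.88]. Speed limits (rad/s): [2.39, 2.39, 3.14, 3.14, 3.14, 3.14].

INTERFACE

Orientations are given as a unit quaternion [w, x, y, z].
In Python, from workcell import * gives the robot as it stands.
- The arm moves only by the tool send_rows, never from a script. Its argument "series" is a list of rows, each an object of numbers: "grip": the opening in per cent of the stroke, from 0 (shut) to 100 (fully open); "x", "y", "z": the shift along the world's x, y, z in cm; "ax", "ay", "az": the turn, a rotation vector about the world's x, y, z in rad. In form: [{"grip": .., "x": .., "y": .., "z": .., "ax": .., "ay": .., "az": ..}, ...]. A call has 1 to 5 rows; each row is the pose to reach, as a shift and turn from the pose commanded when the call began; what a row does not reach only later rows make up. A row lasts 1/12 s, in which the tool goes at most 41.7 mm and 7.16 degrees, less where a joint would pass 70% of its speed; a pose out of reach is approached as far as the arm can. A call with a gripper value outside its range is refused whole. The fingers move at their own pace and stop on an object; "newtons" is the grip in N (left out, the last holds). Time passes only in rows, so rows that repeat a pose let the fingers close. It gives the time, the measured TCP pose, the force, the opening and the grip force at its end, in the units of the state.
- get_obs(): the state, without advancing time (a new reading comes with each control period).
- snapshot(name): name is "scene" or "top" or "wrist"; returns a dict with "image" (400x640x3 uint8, red, green, blue), "fx", "fy", "cx", "cy" (pixels), "eye" and "rotation" of the camera in the world. Camera axes: x right, y up, looking along -z (the intrinsics and any distortion apply to the point x, -y, -z); pixel columns grow to the right and rows downward; lengths in m; the calibration is good to about 2 mm. A picture is of the moment at which its call begins. There is no depth.
- close_job(): hands the job in; it is judged then, once.
The state is a dict: "time_s": time; "joints": joint angles; "joint_velocities": joint speeds; "joint_efforts": joint torques, N m; "tcp_pos": TCP position; "eef_rot": TCP orientation; "force": force on the tool from outside, world axes, zero at the start; "ft_torque": the same for the moment, N m; "opening": opening from 0.0 (shut) to 1.0 (fully open); "gripper_force": force on a finger pad.
Only numpy, scipy, OpenCV 4.12 (cv2) and the standard library are available. Lean on these libraries where they do the work, as an engineer would, in place of code of your own. Each camera call takes 0.05 s, during which the arm holds its last target. There are 200 camera calls.

## Working session

There is one attempt and no reset: what is moved stays moved. The work goes in short steps, Python scripts to look and compute and a tool call to move; the robot and the scene stay as the last step left them, time stands still between calls to the robot, and variables do not carry over. Pictures are saved under pics/ and viewed, at most 14 in all, crops included, and the job is handed in when it is done.

Besides the shell and the picture viewer there is one more tool, called after ">>>" as name([rows], argument=value, ...), one row to a line, values as JSON. send_rows: Moves the arm, as the interface text tells. Its arguments: {"type":"object","properties":{"series":{"type":"array","items":{"type":"object","properties":{"grip":{"type":"number"},"x":{"type":"number"},"y":{"type":"number"},"z":{"type":"number"},"ax":{"type":"number"},"ay":{"type":"number"},"az":{"type":"number"}}}},"newtons":{"type":"number"}},"required":["series"]}

```bash
ls; mkdir -p pics
cat > h.py <<'E'
import numpy as np, cv2
from workcell import *
def cam(n,f=None):
    s=snapshot(n)
    if f: cv2.imwrite('pics/'+f,cv2.cvtColor(s['image'],cv2.COLOR_RGB2BGR))
    return s
def ray(s,u,v):
    R=np.array(s['rotation']); 
    if R.size==4:
        from scipy.spatial.transform import Rotation as Q
        R=Q.from_quat(np.roll(R.ravel(),-1)).as_matrix()
    d=R@np.array([(u-s['cx'])/s['fx'],-(v-s['cy'])/s['fy'],-1.])
    return np.array(s['eye']),d
def at(s,u,v,z):
    e,d=ray(s,u,v); return e+d*(z-e[2])/d[2]
def proj(s,p):
    R=np.array(s['rotation'])
    if R.size==4:
        from scipy.spatial.transform import Rotation as Q
        R=Q.from_quat(np.roll(R.ravel(),-1)).as_matrix()
    c=R.T@(np.array(p)-np.array(s['eye'])); return np.array([s['cx']-s['fx']*c[0]/c[2], s['cy']+s['fy']*c[1]/c[2]])
E
python3 - <<'E'
from h import *
import pickle
for n in('scene','top'):
    s=cam(n,n+'0.png'); pickle.dump(s,open(n+'0.pkl','wb'))
    print({k:s[k] for k in s if k!='image'})
o=get_obs(); print(o)
E
```

```text
pics
{'fx': 446.0216861087464, 'fy': 446.0216861087464, 'cx': 327.5472958507886, 'cy': 205.5235221531809, 'eye': array([0.98341844, 0.17328946, 1.3766049 ]), 'rotation': array([0.54558058, 0.08425533, 0.13336228, 0.82307799])}
{'fx': 386.72406668595534, 'fy': 386.72406668595534, 'cx': 320.49297956885755, 'cy': 197.0542287554489, 'eye': array([0.48277872, 0.01537451, 1.18234493]), 'rotation': array([-0.69660934, -0.04430911,  0.03549633,  0.71520077])}
{'time_s': 0.1, 'joints': array([-1.34032007e+00,  3.81125656e-01,  1.29809614e+00, -3.93901307e-05,
        1.46355634e+00, -2.15284274e-01]), 'joint_velocities': array([ 6.40317371e-04, -1.74819227e-05, -3.77535997e-03,  1.07142705e-03,
       -2.64520425e-04,  5.53679816e-04]), 'joint_efforts': array([ 3.65764732e-03, -4.38655400e+01, -2.24910307e+01,  7.14129838e-02,
        3.42240685e-02, -7.99276950e-05]), 'tcp_pos': array([ 0.23707478, -0.49603907,  0.23823105]), 'eef_rot': array([-5.92574416e-04,  9.75264203e-01,  2.21041588e-01, -2.40825133e-05]), 'force': array([-0.22674082, -0.62769408, -0.02689751]), 'ft_torque': array([ 0.00393184, -0.00456465,  0.00879202]), 'gripper_force': 0.0, 'opening': 0.9994881137578818}
```

View pics/scene0.png

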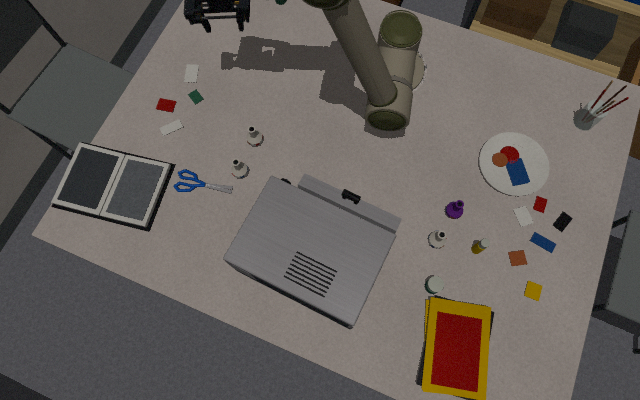

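View pics/top0.png

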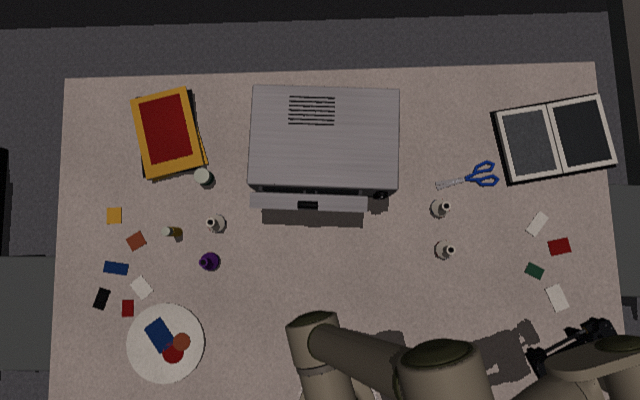

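Top view: three white vases, at (441,208), (446,250) and (216,222). The purple look-alike is at (209,261), which I leave alone. The glue stick is at (173,232), the paint pot at (204,177), the scissors at (467,177), and the door handle at (307,205). One enlarged crop to confirm.

Run:
```python
from h import *
import pickle
t=cv2.imread('pics/top0.png'); c=t[75:275,155:475]
c=cv2.resize(c,None,fx=2.5,fy=2.5,interpolation=cv2.INTER_CUBIC); c=cv2.convertScaleAbs(c,alpha=1.6,beta=20)
cv2.imwrite('pics/crop0.png',c)
```

```text
(no output)
```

View pics/crop0.png

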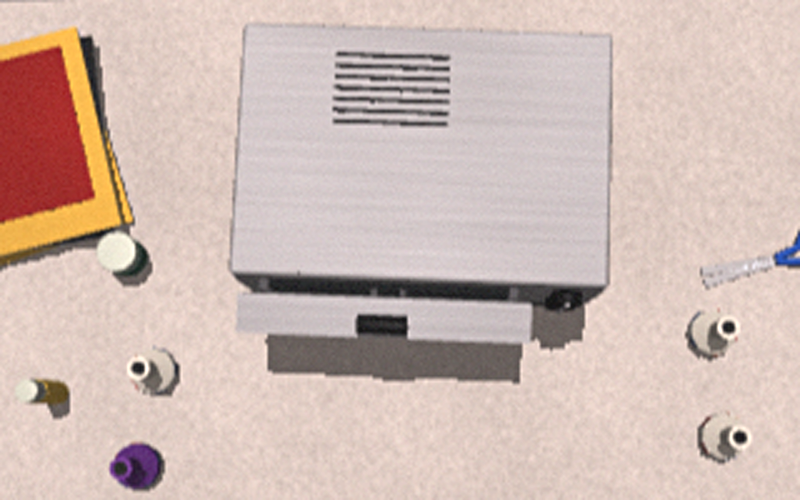

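The crop shows the door standing ajar, with its handle at crop (382,324). The vase mouths are at (139,368), (729,327) and (740,437). Purple at (125,467) is the decoy.

Run:
```python
from h import *
import pickle
s=pickle.load(open('top0.pkl','rb')); q=pickle.load(open('scene0.pkl','rb'))
C=lambda u,v,z:at(s,155+(u+.0)/2.5,75+v/2.5,z)
ps=[C(*p,.205) for p in[(247,25),(611,36),(608,284),(232,271)]]
for p in ps: print('oven',p.round(4))
for n,a in zip('AB',((0,1),(3,2))): 
    d=ps[a[0]]-ps[a[1]]; print('len',np.linalg.norm(d),'yaw',np.arctan2(-d[0],d[1]))
for a in((0,3),(1,2)):
    d=ps[a[0]]-ps[a[1]]; print('dep',np.linalg.norm(d),'yaw',np.arctan2(d[1],d[0]))
for n,p in dict(A=(139,368),B=(729,327),C=(740,437)).items():
    m=C(*p,.082); print(n,m.round(4),'scene px',proj(q,m).round(1))
for z in(.17,.18,.19): print('handle',C(382,324,z).round(4))
print(C(122,248,.059),'pot',C(27,391,.094),'glue',C(120,467,.082),'purple')
```

```text
oven [0.8958 0.1943 0.205 ]
oven [ 0.8718 -0.1877  0.205 ]
oven [ 0.61   -0.1719  0.205 ]
oven [0.634  0.2113 0.205 ]
len 0.3827716265090117 yaw -0.062678578810592
len 0.38402878778057303 yaw -0.062423258442776824
dep 0.2623203352867988 yaw -0.06483644222100093
dep 0.2622225848948555 yaw -0.06004303717427456
A [0.544  0.3429 0.082 ] scene px [440.1 232.7]
B [ 0.573  -0.3303  0.082 ] scene px [234.5 160.6]
C [ 0.4488 -0.3349  0.082 ] scene px [250.4 127.7]
handle [0.5787 0.0604 0.17  ]
handle [0.5777 0.06   0.18  ]
handle [0.5768 0.0595 0.19  ]
[0.68767352 0.37086727 0.059     ] pot [0.52076939 0.46598153 0.094     ] glue [0.43289746 0.36371629 0.082     ] purple
```

Oven origin ≈ (0.755, 0.044), yaw −0.0625 rad. The door is ajar by ≈0.13 rad, with the handle near (0.576, 0.06, 0.197). First I move above the handle with the fingers closing along the oven's y, so they can grip the bar by its flat ends.

>>> send_rows([
  {"x":3,"y":4,"z":1,"az":-0.1,"grip":100},
  {"x":5,"y":7,"z":2,"az":-0.2,"grip":100},
  {"x":7,"y":11,"z":3,"az":-0.3,"grip":100},
  {"x":9,"y":14,"z":4,"az":-0.4,"grip":100},
  {"x":11,"y":17,"z":4,"az":-0.508,"grip":100},
])

```text
invalid input
```

>>> send_rows([
  {"x":2,"y":3.5,"grip":100},
  {"x":4,"y":7,"grip":100},
  {"x":6,"y":10.5,"grip":100},
  {"x":8,"y":14,"grip":100},
  {"x":10,"y":17.5,"grip":100},
])

```text
invalid input
```

>>> send_rows([
  {"x":2,"y":3.5,"grip":100},
  {"x":4,"y":7,"grip":100},
  {"x":6,"y":10.5,"grip":100},
  {"x":8,"y":14,"grip":100},
  {"x":10,"y":17.5,"grip":100},
])

```text
invalid input
```

>>> send_rows([
  {"x":1,"y":2.2,"grip":100},
  {"x":1,"y":3.6,"grip":100},
  {"x":1,"y":3.6,"grip":100},
  {"x":1,"y":3.6,"grip":100},
])

```text
invalid input
```

```bash
cat >> h.py <<'E'
from scipy.spatial.transform import Rotation as Q
O=np.array([.755,.044]); YAW=-.0625
def W(out,y,z):
    c,s=np.cos(YAW),np.sin(YAW); x=-.135-out
    return np.array([O[0]+c*x-s*y,O[1]+s*x+c*y,z])
def tool():
    o=get_obs(); R=Q.from_quat(np.roll(o['eef_rot'],-1)).as_matrix(); return o,np.array(o['tcp_pos']),R
def bar(a): return W(.142*np.sin(a)+.027*np.cos(a),0,.06+.142*np.cos(a)-.027*np.sin(a))
def go(name,g):  # shift in cm bringing the grasp point to g with present orientation
    o,p,R=tool(); print(name,((np.array(g)-(p-.019*R[:,2]))*100).round(2))
E
python3 - <<'E'
from h import *
o,p,R=tool(); print(o['time_s'],p,R.round(3)); go('bar',bar(.13)); print(bar(.13))
s=cam('wrist','w1.png'); print({k:s[k] for k in s if k!='image'}, proj(s,bar(.13)))
E
```

```text
0.1 [ 0.23707478 -0.49603907  0.23823105] [[ 0.902  0.431 -0.   ]
 [ 0.431 -0.902  0.001]
 [ 0.    -0.001 -1.   ]]
bar [33.81 55.13 -5.99]
[0.57517158 0.05525393 0.19730167]
{'fx': 352.70054375120395, 'fy': 352.70054375120395, 'cx': 317.6911000008247, 'cy': 200.39970842843948, 'eye': array([ 0.30713208, -0.46137491,  0.38437272]), 'rotation': array([ 0.83602349, -0.12788111,  0.08077338, -0.52743417])} [-2798.84468317 -4232.89540218]
```

View pics/w1.png

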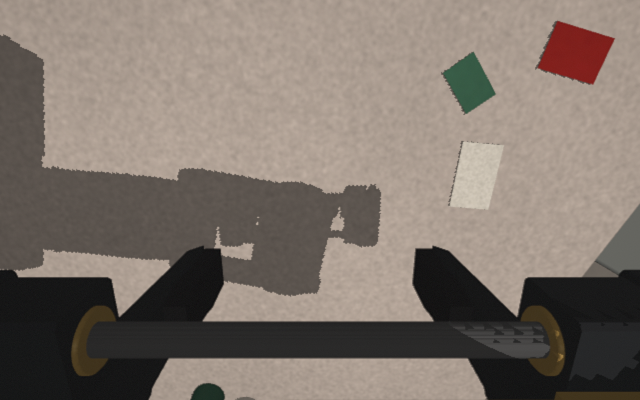

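The moves were refused, so the view is still the start pose: table only, fingers at (200,270) and (435,270). I'll retry with every key in each row.

>>> send_rows([
  {"grip":100,"x":3,"y":4,"z":1,"ax":0,"ay":0,"az":-0.1},
  {"grip":100,"x":5,"y":7,"z":2,"ax":0,"ay":0,"az":-0.2},
  {"grip":100,"x":7,"y":11,"z":3,"ax":0,"ay":0,"az":-0.3},
  {"grip":100,"x":9,"y":14,"z":4,"ax":0,"ay":0,"az":-0.4},
  {"grip":100,"x":11,"y":17,"z":4,"ax":0,"ay":0,"az":-0.508},
])

```text
time_s: 0.57
tcp_pos: [0.3475, -0.3254, 0.2802]
eef_rot: [0.001, 0.999, -0.033, 0.001]
force: [0.1, -0.1, 0.9]
opening: 0.999
gripper_force: 0.0
```

>>> send_rows([
  {"grip":100,"x":2,"y":3.4,"z":0,"ax":0,"ay":0,"az":0},
  {"grip":100,"x":4,"y":6.8,"z":0,"ax":0,"ay":0,"az":0},
  {"grip":100,"x":6,"y":10.2,"z":0,"ax":0,"ay":0,"az":0},
  {"grip":100,"x":8,"y":13.6,"z":0,"ax":0,"ay":0,"az":0},
  {"grip":100,"x":10,"y":17,"z":0,"ax":0,"ay":0,"az":0},
])

```text
time_s: 0.98
tcp_pos: [0.4473, -0.1549, 0.2787]
eef_rot: [-0.0, 1.0, -0.03, -0.0]
force: [1.3, -1.4, 1.1]
opening: 1.0
gripper_force: 0.0
```

>>> send_rows([
  {"grip":100,"x":2,"y":3.4,"z":0,"ax":0,"ay":0,"az":0},
  {"grip":100,"x":4,"y":6.8,"z":0,"ax":0,"ay":0,"az":0},
  {"grip":100,"x":6,"y":10.2,"z":0,"ax":0,"ay":0,"az":0},
  {"grip":100,"x":8,"y":13.6,"z":0,"ax":0,"ay":0,"az":0},
  {"grip":100,"x":10,"y":17,"z":0,"ax":0,"ay":0,"az":0},
])

```text
time_s: 1.4
tcp_pos: [0.5473, 0.0152, 0.2786]
eef_rot: [-0.0, 1.0, -0.03, -0.0]
force: [0.4, -0.1, 0.7]
opening: 1.002
gripper_force: 0.0
```

>>> send_rows([
  {"grip":100,"x":2,"y":2,"z":0,"ax":0,"ay":0,"az":0},
  {"grip":100,"x":2.5,"y":4,"z":0,"ax":0,"ay":0,"az":0},
  {"grip":100,"x":2.5,"y":4,"z":0,"ax":0,"ay":0,"az":0},
])

```text
time_s: 1.65
tcp_pos: [0.5724, 0.0564, 0.2778]
eef_rot: [-0.0, 1.0, -0.028, -0.001]
force: [-0.6, -0.3, -0.4]
opening: 0.998
gripper_force: 0.0
```

Run:
```python
from h import *
o,p,R=tool(); print(o['time_s'],p,R.round(3)); go('bar',bar(.13)); print(bar(.13))
import pickle
s=cam('wrist','w2.png'); pickle.dump(s,open('w2.pkl','wb')); print(proj(s,bar(.13)))
```

```text
1.65 [0.57244008 0.05635511 0.27784986] [[ 0.998 -0.057 -0.001]
 [-0.057 -0.998  0.001]
 [-0.001 -0.001 -1.   ]]
bar [ 0.27 -0.11 -9.95]
[0.57517158 0.05525393 0.19730167]
[320.95370935 205.51899867]
```

View pics/w2.png

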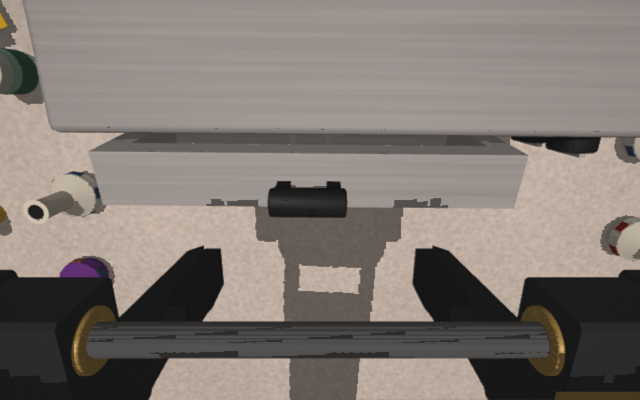

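The wrist view shows the handle bar spanning (268..346, 185..217), centre (307,201), against (321,205) predicted. The oven's front top edge runs from (53,131) to (640,137).

Run:
```python
from h import *
import pickle
s=pickle.load(open('w2.pkl','rb'))
print('eye',s['eye'])
for z in(.19,.197,.202): print(z,at(s,307,200,z),at(s,268,201,z),at(s,347,201,z))
for u,v in((53,131),(320,131),(640,137)): print(at(s,u,v,.205))
print('doortop L/R',at(s,92,152,.177),at(s,527,155,.177))
```

```text
eye [0.65004214 0.05317741 0.42389506]
0.19 [0.57734636 0.06478166 0.19      ] [0.5781708  0.09191101 0.19      ] [0.57502763 0.03705446 0.19      ]
0.197 [0.579522   0.06443437 0.197     ] [0.58032176 0.0907518  0.197     ] [0.57727266 0.03753699 0.197     ]
0.202 [0.58107602 0.0641863  0.202     ] [0.58185816 0.08992378 0.202     ] [0.57887625 0.03788165 0.202     ]
[0.63511307 0.21646449 0.205     ]
[0.6257558  0.05314978 0.205     ]
[ 0.61084236 -0.14337577  0.205     ]
doortop L/R [0.61726282 0.21407335 0.177     ] [ 0.59761461 -0.09167963  0.177     ]
```

```bash
sed -i 's/O=np.array(\[.755,.044\])/O=np.array([.758,.050])/' h.py
python3 - <<'E'
from h import *
b0=bar(.12); go('b0',b0)
for a in np.linspace(.12,1.55,9)[1:]: print(a.round(2),((bar(a)-b0)*100).round(2))
E
```

```text
b0 [ 0.76  0.66 -9.93]
0.3 [-2.37  0.15 -1.  ]
0.48 [-4.53  0.28 -2.4 ]
0.66 [-6.41  0.4  -4.17]
0.84 [-7.94  0.5  -6.25]
1.01 [-9.08  0.57 -8.56]
1.19 [ -9.79   0.61 -11.04]
1.37 [-10.05   0.63 -13.61]
1.55 [ -9.85   0.62 -16.18]
```

>>> send_rows([
  {"grip":100,"x":0.6,"y":0.7,"z":-3,"ax":0,"ay":0,"az":0},
  {"grip":100,"x":0.6,"y":0.7,"z":-6,"ax":0,"ay":0,"az":0},
  {"grip":100,"x":0.6,"y":0.7,"z":-8.5,"ax":0,"ay":0,"az":0},
  {"grip":100,"x":0.6,"y":0.7,"z":-9.8,"ax":0,"ay":0,"az":0},
  {"grip":100,"x":0.6,"y":0.7,"z":-9.8,"ax":0,"ay":0,"az":0},
])

```text
time_s: 2.12
tcp_pos: [0.5761, 0.0591, 0.1778]
eef_rot: [-0.0, 1.0, -0.031, -0.003]
force: [-0.4, -0.1, 0.7]
opening: 1.001
gripper_force: 0.0
```

>>> send_rows([
  {"grip":40,"x":0,"y":0,"z":0,"ax":0,"ay":0,"az":0},
  {"grip":40,"x":0,"y":0,"z":0,"ax":0,"ay":0,"az":0},
  {"grip":40,"x":0,"y":0,"z":0,"ax":0,"ay":0,"az":0},
  {"grip":40,"x":0,"y":0,"z":0,"ax":0,"ay":0,"az":0},
  {"grip":40,"x":0,"y":0,"z":0,"ax":0,"ay":0,"az":0},
], newtons=25)

```text
time_s: 2.53
tcp_pos: [0.578, 0.0604, 0.1815]
eef_rot: [-0.0, 1.0, -0.03, 0.001]
force: [1.6, 20.2, 3.1]
opening: 0.645
gripper_force: 10.7
```

>>> send_rows([
  {"grip":40,"x":0,"y":0.3,"z":0,"ax":0,"ay":0,"az":0},
  {"grip":40,"x":0,"y":0.4,"z":0,"ax":0,"ay":0,"az":0},
  {"grip":40,"x":0,"y":0.4,"z":0,"ax":0,"ay":0,"az":0},
  {"grip":40,"x":0,"y":0.4,"z":0,"ax":0,"ay":0,"az":0},
  {"grip":40,"x":0,"y":0.4,"z":0,"ax":0,"ay":0,"az":0},
])

```text
time_s: 2.95
tcp_pos: [0.5781, 0.0631, 0.1814]
eef_rot: [0.001, 1.0, -0.031, 0.001]
force: [-0.7, -6.5, 2.8]
opening: 0.588
gripper_force: 25.0
```

Gripped: opening 51.7 mm matches the bar. Now pulling the door along its arc.

>>> send_rows([
  {"grip":40,"x":-1.2,"y":0,"z":-0.4,"ax":0,"ay":0,"az":0},
  {"grip":40,"x":-2.4,"y":0,"z":-1.0,"ax":0,"ay":0,"az":0},
  {"grip":40,"x":-3.5,"y":0.1,"z":-1.7,"ax":0,"ay":0,"az":0},
  {"grip":40,"x":-4.5,"y":0.1,"z":-2.4,"ax":0,"ay":0,"az":0},
  {"grip":40,"x":-5.5,"y":0.2,"z":-3.3,"ax":0,"ay":0,"az":0},
])

```text
time_s: 3.37
tcp_pos: [0.5237, 0.0666, 0.1488]
eef_rot: [-0.0, 1.0, -0.03, 0.003]
force: [5.1, 1.5, 0.8]
opening: 0.585
gripper_force: 25.0
```

>>> send_rows([
  {"grip":40,"x":-0.9,"y":0.05,"z":-0.9,"ax":0,"ay":0,"az":0},
  {"grip":40,"x":-1.7,"y":0.1,"z":-1.9,"ax":0,"ay":0,"az":0},
  {"grip":40,"x":-2.4,"y":0.15,"z":-3.0,"ax":0,"ay":0,"az":0},
  {"grip":40,"x":-3.1,"y":0.2,"z":-4.1,"ax":0,"ay":0,"az":0},
  {"grip":40,"x":-3.6,"y":0.2,"z":-5.3,"ax":0,"ay":0,"az":0},
])

```text
time_s: 3.78
tcp_pos: [0.4881, 0.0689, 0.0955]
eef_rot: [-0.001, 1.0, -0.03, 0.003]
force: [5.8, 8.6, 1.3]
opening: 0.586
gripper_force: 25.0
```

>>> send_rows([
  {"grip":40,"x":-0.4,"y":0,"z":-1.2,"ax":0,"ay":0,"az":0},
  {"grip":40,"x":-0.7,"y":0,"z":-2.5,"ax":0,"ay":0,"az":0},
  {"grip":40,"x":-0.9,"y":0,"z":-3.8,"ax":0,"ay":0,"az":0},
  {"grip":40,"x":-0.95,"y":0,"z":-5.1,"ax":0,"ay":0,"az":0},
  {"grip":40,"x":-0.9,"y":0,"z":-6.0,"ax":0,"ay":0,"az":0},
])

```text
time_s: 4.2
tcp_pos: [0.4787, 0.0695, 0.0347]
eef_rot: [-0.001, 1.0, -0.03, 0.002]
force: [2.7, 10.9, 3.6]
opening: 0.591
gripper_force: 25.0
```

>>> send_rows([
  {"grip":40,"x":0.05,"y":-0.3,"z":-0.6,"ax":0,"ay":0,"az":0},
  {"grip":40,"x":0.1,"y":-0.3,"z":-1.2,"ax":0,"ay":0,"az":0},
  {"grip":40,"x":0.2,"y":-0.3,"z":-1.6,"ax":0,"ay":0,"az":0},
  {"grip":40,"x":0.2,"y":-0.3,"z":-1.8,"ax":0,"ay":0,"az":0},
  {"grip":40,"x":0.2,"y":-0.3,"z":-2.0,"ax":0,"ay":0,"az":0},
])

```text
time_s: 4.62
tcp_pos: [0.4807, 0.0693, 0.017]
eef_rot: [-0.003, 1.0, -0.031, 0.002]
force: [-4.0, 32.5, 34.4]
opening: 0.587
gripper_force: 24.9
```

Door is at its stop. Releasing and rising, then tilting the tool 45° forward for the tray loop.

>>> send_rows([
  {"grip":90,"x":0,"y":0.3,"z":0.3,"ax":0,"ay":0,"az":0},
  {"grip":90,"x":0,"y":0.3,"z":0.3,"ax":0,"ay":0,"az":0},
  {"grip":90,"x":0,"y":0.3,"z":0.3,"ax":0,"ay":0,"az":0},
  {"grip":90,"x":0,"y":0.3,"z":0.3,"ax":0,"ay":0,"az":0},
  {"grip":90,"x":0,"y":0.3,"z":1,"ax":0,"ay":0,"az":0},
])

```text
time_s: 5.03
tcp_pos: [0.4792, 0.0678, 0.024]
eef_rot: [-0.0, 1.0, -0.03, -0.001]
force: [-0.9, -0.4, -0.6]
opening: 0.901
gripper_force: 0.0
```

>>> send_rows([
  {"grip":90,"x":0,"y":0,"z":4,"ax":0,"ay":0,"az":0},
  {"grip":90,"x":0,"y":0,"z":8,"ax":0,"ay":0,"az":0},
  {"grip":90,"x":0,"y":0,"z":10,"ax":-0.008,"ay":-0.12,"az":0},
  {"grip":90,"x":0,"y":0,"z":11,"ax":-0.015,"ay":-0.24,"az":0},
  {"grip":90,"x":0,"y":0,"z":12,"ax":-0.022,"ay":-0.36,"az":0},
])

```text
time_s: 5.45
tcp_pos: [0.4804, 0.0678, 0.147]
eef_rot: [0.006, 0.983, -0.03, 0.184]
force: [0.9, 0.2, -0.5]
opening: 0.903
gripper_force: 0.0
```

>>> send_rows([
  {"grip":90,"x":0,"y":0,"z":0,"ax":-0.008,"ay":-0.12,"az":0},
  {"grip":90,"x":0,"y":0,"z":0,"ax":-0.015,"ay":-0.24,"az":0},
  {"grip":90,"x":0,"y":0,"z":0,"ax":-0.022,"ay":-0.36,"az":0},
  {"grip":90,"x":0,"y":0,"z":0,"ax":-0.027,"ay":-0.425,"az":0},
  {"grip":90,"x":0,"y":0,"z":0,"ax":-0.027,"ay":-0.425,"az":0},
])

```text
time_s: 5.87
tcp_pos: [0.4795, 0.0602, 0.1627]
eef_rot: [-0.004, 0.936, -0.022, 0.352]
force: [0.2, -0.0, 0.7]
opening: 0.901
gripper_force: 0.0
```

```bash
sed -i 's/O=np.array(\[.758,.050\])/O=np.array([.758,.0525])/' h.py
python3 - <<'E'
from h import *
o,p,R=tool(); print(o['time_s'],p,R.round(3)); g=W(.026,0,.105); go('loop',g)
import pickle
s=cam('wrist','w3.png'); pickle.dump(s,open('w3.pkl','wb')); print(proj(s,g), proj(s,W(.026,0,.12)))
t=cam('top','t3.png'); pickle.dump(t,open('t3.pkl','wb'))
E
```

```text
5.8667 [0.47945514 0.06016906 0.16265118] [[ 0.751 -0.039  0.659]
 [-0.044 -0.999 -0.009]
 [ 0.658 -0.022 -0.752]]
loop [13.04  0.22 -7.19]
[311.4725354 128.0773825] [310.67648896 115.53178272]
```

View pics/w3.png

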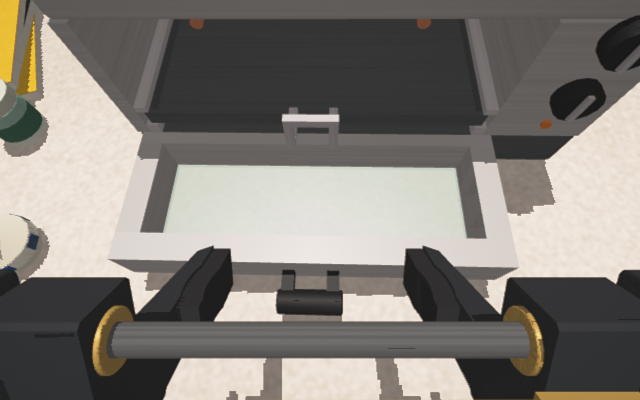

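The view shows the door level, with the tray loop's top bar at (311,118) where predicted (311,116). Approaching along the tool line and gripping.

>>> send_rows([
  {"grip":90,"x":3,"y":0.1,"z":-1.6,"ax":0,"ay":0,"az":0},
  {"grip":90,"x":6,"y":0.2,"z":-3.2,"ax":0,"ay":0,"az":0},
  {"grip":90,"x":9,"y":0.2,"z":-4.8,"ax":0,"ay":0,"az":0},
  {"grip":90,"x":12,"y":0.2,"z":-6.5,"ax":0,"ay":0,"az":0},
  {"grip":90,"x":13,"y":0.2,"z":-7.1,"ax":0,"ay":0,"az":0},
])

```text
time_s: 6.38
tcp_pos: [0.6196, 0.0586, 0.1024]
eef_rot: [-0.008, 0.94, -0.021, 0.341]
force: [-0.0, -0.2, -0.5]
opening: 0.899
gripper_force: 0.0
```

>>> send_rows([
  {"grip":90,"x":0,"y":0,"z":0,"ax":0,"ay":0,"az":0},
  {"grip":30,"x":0,"y":0,"z":0,"ax":0,"ay":0,"az":0},
  {"grip":30,"x":0,"y":0,"z":0,"ax":0,"ay":0,"az":0},
  {"grip":30,"x":0,"y":0,"z":0,"ax":0,"ay":0,"az":0},
  {"grip":30,"x":0,"y":0,"z":0,"ax":0,"ay":0,"az":0},
], newtons=15)

```text
time_s: 6.8
tcp_pos: [0.6156, 0.0591, 0.1049]
eef_rot: [-0.008, 0.94, -0.021, 0.342]
force: [-0.2, -0.4, 0.4]
opening: 0.619
gripper_force: 0.0
```

>>> send_rows([
  {"grip":30,"x":0,"y":0,"z":0,"ax":0,"ay":0,"az":0},
  {"grip":30,"x":0,"y":0,"z":0,"ax":0,"ay":0,"az":0},
  {"grip":30,"x":0,"y":0,"z":0,"ax":0,"ay":0,"az":0},
])

```text
time_s: 7.05
tcp_pos: [0.6161, 0.0591, 0.1044]
eef_rot: [-0.008, 0.94, -0.021, 0.342]
force: [-1.9, 1.0, 2.9]
opening: 0.424
gripper_force: 14.7
```

>>> send_rows([
  {"grip":30,"x":-1,"y":0.06,"z":0,"ax":0,"ay":0,"az":0},
  {"grip":30,"x":-2,"y":0.12,"z":0,"ax":0,"ay":0,"az":0},
  {"grip":30,"x":-3,"y":0.19,"z":0,"ax":0,"ay":0,"az":0},
  {"grip":30,"x":-4,"y":0.25,"z":0,"ax":0,"ay":0,"az":0},
])

```text
time_s: 7.38
tcp_pos: [0.5782, 0.059, 0.1106]
eef_rot: [-0.012, 0.942, -0.019, 0.334]
force: [7.3, -1.8, -17.8]
opening: 0.427
gripper_force: 15.7
```

Run:
```python
from h import *
o,p,R=tool(); print(o['time_s'],o['joints'].round(3),p,R.round(3),o['opening'],o['force'])
```

```text
7.3833 [-0.147  0.425  1.897  0.621  0.176  0.887] [0.5781627  0.05902303 0.11057424] [[ 0.776 -0.028  0.631]
 [-0.044 -0.999  0.01 ]
 [ 0.63  -0.035 -0.776]] 0.42717269792021717 [  7.27589363  -1.76416904 -17.83919699]
```

Joint 5 is at its range end, since the 41° tilt is too much here, and the tool was lifting the tray. I'll release, back off, and use ≈22°, which still clears the oven front.

>>> send_rows([
  {"grip":75,"x":0,"y":0,"z":0,"ax":0,"ay":0,"az":0},
  {"grip":75,"x":0,"y":0,"z":0,"ax":0,"ay":0,"az":0},
  {"grip":75,"x":0,"y":0,"z":0,"ax":0,"ay":0,"az":0},
  {"grip":75,"x":-1,"y":0,"z":2,"ax":0,"ay":0.05,"az":0},
  {"grip":75,"x":-2,"y":0,"z":5,"ax":0,"ay":0.1,"az":0},
])

```text
time_s: 7.8
tcp_pos: [0.562, 0.0605, 0.151]
eef_rot: [-0.014, 0.956, -0.019, 0.292]
force: [0.7, 1.0, -0.5]
opening: 0.741
gripper_force: 0.0
```

>>> send_rows([
  {"grip":75,"x":0,"y":0,"z":0,"ax":0,"ay":0.1,"az":0},
  {"grip":75,"x":0,"y":0,"z":0,"ax":0,"ay":0.2,"az":0},
  {"grip":75,"x":0,"y":0,"z":0,"ax":0,"ay":0.2,"az":0},
  {"grip":75,"x":0,"y":0,"z":0,"ax":0,"ay":0.2,"az":0},
])

```text
time_s: 8.13
tcp_pos: [0.5642, 0.0611, 0.154]
eef_rot: [-0.013, 0.979, -0.019, 0.201]
force: [0.2, -0.1, -0.8]
opening: 0.749
gripper_force: 0.0
```

Run:
```python
from h import *
o,p,R=tool(); print(o['time_s'],o['joints'].round(3),p,R.round(3),o['opening'],o['force']); g=W(.064,0,.105); go('loop',g)
import pickle
s=cam('wrist','w4.png'); pickle.dump(s,open('w4.pkl','wb')); print(proj(s,W(.064,0,.12)),proj(s,W(.074,0,.12)))
```

```text
8.1333 [-0.132  0.356  1.682  0.108  0.706  1.409] [0.56420267 0.06108688 0.15403802] [[ 0.918 -0.032  0.395]
 [-0.042 -0.999  0.018]
 [ 0.394 -0.033 -0.919]] 0.7490389912017482 [ 0.2450528  -0.0861257  -0.76780729]
loop [ 0.27  0.42 -6.65]
[315.25349776 270.13799861] [314.69350921 288.47779633]
```

View pics/w4.png

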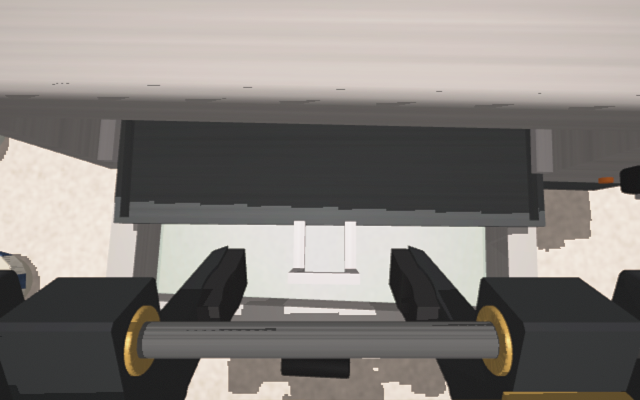

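The loop's bar is at (289..359, 269..282), so the tray is drawn out about 4 cm and sits level. Descending and regripping.

>>> send_rows([
  {"grip":75,"x":0,"y":-0.1,"z":-2.5,"ax":0,"ay":0,"az":0},
  {"grip":75,"x":0,"y":-0.1,"z":-5,"ax":0,"ay":0,"az":0},
  {"grip":75,"x":0,"y":-0.1,"z":-6.6,"ax":0,"ay":0,"az":0},
  {"grip":30,"x":0,"y":-0.1,"z":-6.6,"ax":0,"ay":0,"az":0},
  {"grip":30,"x":0,"y":-0.1,"z":-6.6,"ax":0,"ay":0,"az":0},
])

```text
time_s: 8.6
tcp_pos: [0.5624, 0.0601, 0.0871]
eef_rot: [-0.013, 0.98, -0.019, 0.199]
force: [-0.1, 0.5, 0.8]
opening: 0.622
gripper_force: 0.0
```

>>> send_rows([
  {"grip":30,"x":0,"y":0,"z":0,"ax":0,"ay":0,"az":0},
  {"grip":30,"x":0,"y":0,"z":0,"ax":0,"ay":0,"az":0},
  {"grip":30,"x":0,"y":0,"z":0,"ax":0,"ay":0,"az":0},
  {"grip":30,"x":0,"y":0,"z":0,"ax":0,"ay":0,"az":0},
])

```text
time_s: 8.93
tcp_pos: [0.5636, 0.06, 0.0889]
eef_rot: [-0.013, 0.979, -0.019, 0.2]
force: [-1.4, -0.3, 3.5]
opening: 0.453
gripper_force: 15.0
```

>>> send_rows([
  {"grip":30,"x":-2,"y":0.12,"z":0,"ax":0,"ay":0,"az":0},
  {"grip":30,"x":-4,"y":0.25,"z":0,"ax":0,"ay":0,"az":0},
  {"grip":30,"x":-6,"y":0.37,"z":0,"ax":0,"ay":0,"az":0},
  {"grip":30,"x":-7.5,"y":0.47,"z":0,"ax":0,"ay":0,"az":0},
  {"grip":30,"x":-8.3,"y":0.52,"z":0,"ax":0,"ay":0,"az":0},
])

```text
time_s: 9.35
tcp_pos: [0.4787, 0.0655, 0.0882]
eef_rot: [-0.013, 0.98, -0.019, 0.199]
force: [0.8, -0.4, -0.2]
opening: 0.453
gripper_force: 15.0
```

>>> send_rows([
  {"grip":75,"x":0,"y":0,"z":0,"ax":0,"ay":0,"az":0},
  {"grip":75,"x":0,"y":0,"z":0,"ax":0,"ay":0,"az":0},
  {"grip":75,"x":0,"y":0,"z":0,"ax":0,"ay":0,"az":0},
  {"grip":75,"x":0,"y":0,"z":2,"ax":0,"ay":0,"az":0},
  {"grip":75,"x":0,"y":0,"z":5,"ax":0,"ay":0,"az":0},
])

```text
time_s: 9.77
tcp_pos: [0.4798, 0.0651, 0.1365]
eef_rot: [-0.013, 0.98, -0.019, 0.197]
force: [1.3, 0.3, -0.0]
opening: 0.752
gripper_force: 0.0
```

>>> send_rows([
  {"grip":75,"x":0,"y":-3,"z":3,"ax":0,"ay":0.12,"az":0},
  {"grip":75,"x":0,"y":-6,"z":6,"ax":0.01,"ay":0.24,"az":0},
  {"grip":75,"x":0,"y":-9,"z":8,"ax":0.02,"ay":0.36,"az":0},
  {"grip":75,"x":0,"y":-12,"z":8,"ax":0.025,"ay":0.4,"az":0},
  {"grip":75,"x":0,"y":-15,"z":8,"ax":0.025,"ay":0.4,"az":0},
])

```text
time_s: 10.18
tcp_pos: [0.4824, -0.0792, 0.2192]
eef_rot: [-0.021, 1.0, -0.023, -0.0]
force: [1.1, -0.0, 0.3]
opening: 0.748
gripper_force: 0.0
```

Run:
```python
from h import *
o,p,R=tool(); print(o['time_s'],o['joints'].round(3),p,R.round(3)); go('B',[.573,-.33,.06]);go('C',[.449,-.335,.06])
import pickle
s=cam('top','t5.png'); pickle.dump(s,open('t5.pkl','wb'))
t=cv2.imread('pics/t5.png')[150:300,155:475]; t=cv2.resize(t,None,fx=2.5,fy=2.5,interpolation=cv2.INTER_CUBIC)
cv2.imwrite('pics/t5c.png',cv2.convertScaleAbs(t,alpha=1.6,beta=20))
print(proj(s,W(.125,.13,.08)),proj(s,W(.125,-.13,.08)))
```

```text
10.1833 [-0.426  0.293  1.492  0.039  1.373  1.183] [ 0.48236221 -0.07917854  0.21922804] [[ 0.999 -0.046  0.001]
 [-0.046 -0.998  0.042]
 [-0.001 -0.042 -0.999]]
B [  9.07 -25.   -17.82]
C [ -3.33 -25.5  -17.82]
[261.32361246 234.06489658] [352.80252486 237.44901887]
```

View pics/t5c.png

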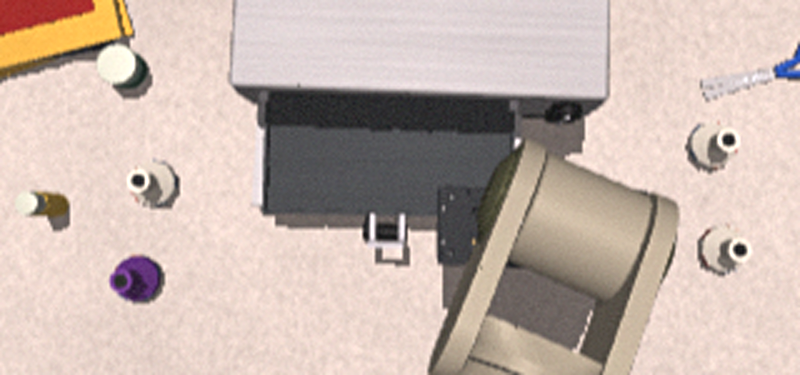

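Vases are unchanged: A at crop (139,181), B (729,140), C (740,249). The tray is drawn out, with its front edge at row 212 and the loop at (386,235). Going over vase B with the tool straightened.

>>> send_rows([
  {"grip":75,"x":1,"y":-3.5,"z":0,"ax":-0.04,"ay":0,"az":0},
  {"grip":75,"x":2,"y":-7,"z":0,"ax":-0.042,"ay":0,"az":0},
  {"grip":75,"x":3,"y":-10.5,"z":0,"ax":-0.042,"ay":0,"az":0},
  {"grip":75,"x":4,"y":-14,"z":-1,"ax":-0.042,"ay":0,"az":0},
  {"grip":75,"x":5,"y":-17.5,"z":-2,"ax":-0.042,"ay":0,"az":0},
])

```text
time_s: 10.65
tcp_pos: [0.5311, -0.2547, 0.1967]
eef_rot: [0.0, 1.0, -0.024, 0.002]
force: [1.1, 0.3, -0.2]
opening: 0.752
gripper_force: 0.0
```

>>> send_rows([
  {"grip":75,"x":2,"y":-3.5,"z":0,"ax":0,"ay":0,"az":0},
  {"grip":75,"x":3,"y":-6,"z":0,"ax":0,"ay":0,"az":0},
  {"grip":75,"x":3,"y":-7.5,"z":0,"ax":0,"ay":0,"az":0},
  {"grip":75,"x":3,"y":-7.5,"z":0,"ax":0,"ay":0,"az":0},
])

```text
time_s: 10.98
tcp_pos: [0.5601, -0.3302, 0.1955]
eef_rot: [-0.0, 1.0, -0.025, 0.001]
force: [0.1, 0.6, 0.8]
opening: 0.749
gripper_force: 0.0
```

Run:
```python
from h import *
o,p,R=tool(); print(o['time_s'],o['joints'].round(3),p,R.round(3)); go('B',[.573,-.33,.06])
import pickle
s=cam('wrist','w6.png'); pickle.dump(s,open('w6.pkl','wb'))
print(proj(s,[.573,-.3303,.082]),proj(s,[.449,-.335,.082]))
```

```text
10.9833 [-7.150e-01  5.880e-01  1.064e+00  1.000e-03  1.488e+00  9.060e-01] [ 0.5600783  -0.33019095  0.19553406] [[ 0.999 -0.05   0.001]
 [-0.05  -0.999  0.   ]
 [ 0.001 -0.    -1.   ]]
B [  1.29   0.02 -15.45]
[318.56658476 179.52333381] [331.18239234 318.96317636]
```

View pics/w6.png

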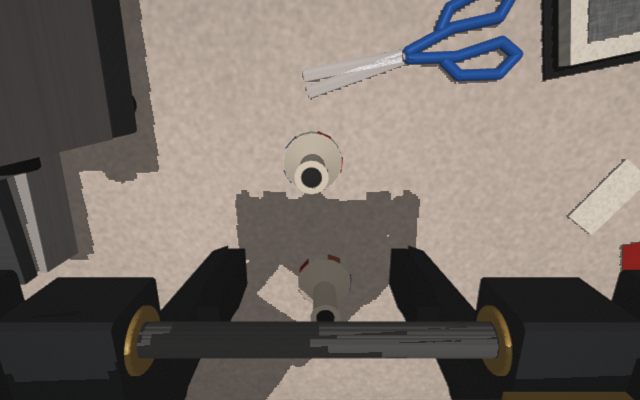

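Wrist view: B's mouth is at (311,178) and C's at (326,315), with the scissors well clear at (400,55).

Run:
```python
from h import *
import pickle
s=pickle.load(open('w6.pkl','rb'))
b=at(s,311,178,.082); print(b,at(s,326,315,.082)); go('B',[b[0],b[1],.06])
```

```text
[ 0.57447414 -0.3246423   0.082     ] [ 0.45320544 -0.33071272  0.082     ]
B [  1.46   0.35 -15.5 ]
```

>>> send_rows([
  {"grip":75,"x":1.4,"y":0.5,"z":-4,"ax":0,"ay":0,"az":0},
  {"grip":75,"x":1.4,"y":0.5,"z":-8,"ax":0,"ay":0,"az":0},
  {"grip":75,"x":1.4,"y":0.5,"z":-11.5,"ax":0,"ay":0,"az":0},
  {"grip":75,"x":1.4,"y":0.5,"z":-14,"ax":0,"ay":0,"az":0},
  {"grip":75,"x":1.4,"y":0.5,"z":-15.5,"ax":0,"ay":0,"az":0},
])

```text
time_s: 11.45
tcp_pos: [0.573, -0.3196, 0.039]
eef_rot: [-0.002, 1.0, -0.023, -0.001]
force: [0.7, 0.2, -0.4]
opening: 0.749
gripper_force: 0.0
```

>>> send_rows([
  {"grip":75,"x":0,"y":0,"z":0,"ax":0,"ay":0,"az":0},
  {"grip":15,"x":0,"y":0,"z":0,"ax":0,"ay":0,"az":0},
  {"grip":15,"x":0,"y":0,"z":0,"ax":0,"ay":0,"az":0},
  {"grip":15,"x":0,"y":0,"z":0,"ax":0,"ay":0,"az":0},
  {"grip":15,"x":0,"y":0,"z":0,"ax":0,"ay":0,"az":0},
], newtons=12)

```text
time_s: 11.87
tcp_pos: [0.5747, -0.3225, 0.0433]
eef_rot: [0.001, 1.0, -0.024, 0.002]
force: [0.5, -0.4, 0.2]
opening: 0.469
gripper_force: 0.0
```

>>> send_rows([
  {"grip":15,"x":0,"y":0,"z":0,"ax":0,"ay":0,"az":0},
  {"grip":15,"x":0,"y":0,"z":0,"ax":0,"ay":0,"az":0},
  {"grip":15,"x":0,"y":0,"z":0,"ax":0,"ay":0,"az":0},
  {"grip":15,"x":0,"y":0,"z":0,"ax":0,"ay":0,"az":0},
])

```text
time_s: 12.2
tcp_pos: [0.5742, -0.3225, 0.0419]
eef_rot: [-0.0, 1.0, -0.024, 0.001]
force: [-0.3, 0.2, 1.3]
opening: 0.261
gripper_force: 11.9
```

Run:
```python
from h import *
o,p,R=tool(); print(o['time_s'],p,o['opening'],o['force'],o['gripper_force'])
for y in(-.09,0,.09): print(W(.06,y,.135).round(4))
```

```text
12.2 [ 0.57422864 -0.32252501  0.04187543] 0.26131740565375244 [-0.31957564  0.21631956  1.27176873] 11.866382845910266
[ 0.5578 -0.0251  0.135 ]
[0.5634 0.0647 0.135 ]
[0.569  0.1545 0.135 ]
```

>>> send_rows([
  {"grip":15,"x":0,"y":0,"z":2,"ax":0,"ay":0,"az":0},
  {"grip":15,"x":-1,"y":0,"z":6,"ax":0,"ay":0,"az":0},
  {"grip":15,"x":-1.8,"y":1,"z":10,"ax":0,"ay":0,"az":0},
  {"grip":15,"x":-1.8,"y":3,"z":13,"ax":0,"ay":0,"az":0},
  {"grip":15,"x":-1.8,"y":6,"z":15,"ax":0,"ay":0,"az":0},
])

```text
time_s: 12.62
tcp_pos: [0.5562, -0.2638, 0.195]
eef_rot: [0.001, 1.0, -0.025, 0.003]
force: [0.6, -0.7, -0.2]
opening: 0.26
gripper_force: 11.7
```

>>> send_rows([
  {"grip":15,"x":0,"y":4,"z":0,"ax":0,"ay":0,"az":0},
  {"grip":15,"x":0,"y":8,"z":0,"ax":0,"ay":0,"az":0},
  {"grip":15,"x":0,"y":12,"z":0,"ax":0,"ay":0,"az":0},
  {"grip":15,"x":0,"y":16,"z":0,"ax":0,"ay":0,"az":0},
  {"grip":15,"x":0,"y":20,"z":0,"ax":0,"ay":0,"az":0},
])

```text
time_s: 13.03
tcp_pos: [0.5556, -0.0605, 0.1917]
eef_rot: [-0.0, 1.0, -0.024, 0.001]
force: [0.9, -0.4, -1.3]
opening: 0.255
gripper_force: 11.7
```

>>> send_rows([
  {"grip":15,"x":0,"y":2.5,"z":0,"ax":0,"ay":0,"az":0},
  {"grip":15,"x":0,"y":4,"z":-1,"ax":0,"ay":0,"az":0},
  {"grip":15,"x":0,"y":4,"z":-4,"ax":0,"ay":0,"az":0},
  {"grip":15,"x":0,"y":4,"z":-6,"ax":0,"ay":0,"az":0},
  {"grip":15,"x":0,"y":4,"z":-6.5,"ax":0,"ay":0,"az":0},
])

```text
time_s: 13.45
tcp_pos: [0.5546, -0.0217, 0.1237]
eef_rot: [-0.001, 1.0, -0.023, -0.002]
force: [-0.1, 0.7, -1.6]
opening: 0.256
gripper_force: 11.7
```

Run:
```python
from h import *
import pickle
o,p,R=tool(); print(o['time_s'],p,R[:,2].round(3),o['opening'],o['force'])
s=cam('wrist','w7.png'); pickle.dump(s,open('w7.pkl','wb'))
```

```text
13.45 [ 0.55459766 -0.02165367  0.1236631 ] [-0.004  0.002 -1.   ] 0.2562134938303349 [-0.12383514  0.74876325 -1.56337998]
```

View pics/w7.png

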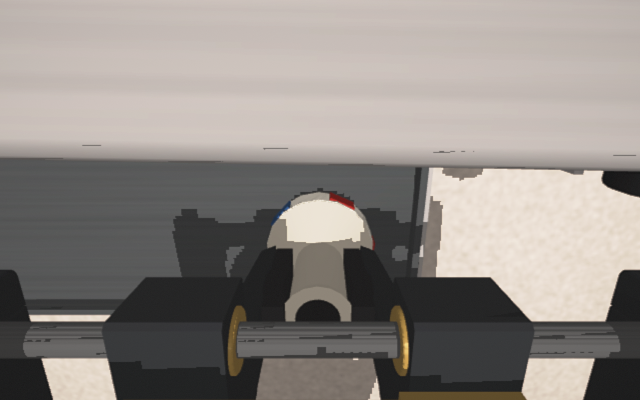

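The vase hangs inside the tray: right rim at column ~415, front rim at row ~305, belly right edge at column 372. Lowering until contact.

>>> send_rows([
  {"grip":15,"x":0,"y":0,"z":-0.5,"ax":0,"ay":0,"az":0},
  {"grip":15,"x":0,"y":0,"z":-0.8,"ax":0,"ay":0,"az":0},
  {"grip":15,"x":0,"y":0,"z":-1,"ax":0,"ay":0,"az":0},
  {"grip":15,"x":0,"y":0,"z":-1,"ax":0,"ay":0,"az":0},
])

```text
time_s: 13.83
tcp_pos: [0.5564, -0.0226, 0.1171]
eef_rot: [-0.0, 1.0, -0.024, 0.001]
force: [0.7, 0.7, -1.1]
opening: 0.264
gripper_force: 11.7
```

>>> send_rows([
  {"grip":15,"x":0,"y":0,"z":-0.2,"ax":0,"ay":0,"az":0},
  {"grip":15,"x":0,"y":0,"z":-0.3,"ax":0,"ay":0,"az":0},
  {"grip":15,"x":0,"y":0,"z":-0.3,"ax":0,"ay":0,"az":0},
])

```text
time_s: 14.08
tcp_pos: [0.5562, -0.0225, 0.1138]
eef_rot: [-0.0, 1.0, -0.024, 0.001]
force: [0.6, 0.2, -1.0]
opening: 0.261
gripper_force: 11.7
```

>>> send_rows([
  {"grip":15,"x":0,"y":0,"z":-0.1,"ax":0,"ay":0,"az":0},
  {"grip":15,"x":0,"y":0,"z":-0.1,"ax":0,"ay":0,"az":0},
  {"grip":15,"x":0,"y":0,"z":-0.1,"ax":0,"ay":0,"az":0},
])

```text
time_s: 14.33
tcp_pos: [0.5562, -0.0224, 0.1128]
eef_rot: [-0.0, 1.0, -0.024, 0.001]
force: [-0.2, 0.3, -2.0]
opening: 0.26
gripper_force: 11.7
```

>>> send_rows([
  {"grip":15,"x":0,"y":0,"z":-0.1,"ax":0,"ay":0,"az":0},
  {"grip":15,"x":0,"y":0,"z":-0.2,"ax":0,"ay":0,"az":0},
  {"grip":15,"x":0,"y":0,"z":-0.2,"ax":0,"ay":0,"az":0},
])

```text
time_s: 14.58
tcp_pos: [0.5566, -0.0226, 0.1118]
eef_rot: [0.0, 1.0, -0.024, 0.002]
force: [-2.0, -0.4, 6.7]
opening: 0.257
gripper_force: 12.5
```

>>> send_rows([
  {"grip":15,"x":0,"y":0,"z":-0.1,"ax":0,"ay":0,"az":0},
  {"grip":15,"x":0,"y":0,"z":-0.2,"ax":0,"ay":0,"az":0},
  {"grip":15,"x":0,"y":0,"z":-0.2,"ax":0,"ay":0,"az":0},
])

```text
time_s: 14.83
tcp_pos: [0.5571, -0.0226, 0.1108]
eef_rot: [0.0, 1.0, -0.024, 0.003]
force: [-3.7, 0.5, 14.6]
opening: 0.261
gripper_force: 13.2
```

Contact at TCP z ≈ 0.112. Releasing, rising, and moving to C.

>>> send_rows([
  {"grip":50,"x":0,"y":0,"z":0.2,"ax":0,"ay":0,"az":0},
  {"grip":50,"x":0,"y":0,"z":0.2,"ax":0,"ay":0,"az":0},
  {"grip":50,"x":0,"y":0,"z":0.2,"ax":0,"ay":0,"az":0},
  {"grip":50,"x":0,"y":0,"z":0.2,"ax":0,"ay":0,"az":0},
  {"grip":50,"x":0,"y":0,"z":2,"ax":0,"ay":0,"az":0},
])

```text
time_s: 15.25
tcp_pos: [0.5547, -0.0221, 0.126]
eef_rot: [-0.001, 1.0, -0.024, -0.002]
force: [-0.2, 0.2, -0.4]
opening: 0.501
gripper_force: 0.0
```

>>> send_rows([
  {"grip":50,"x":0,"y":0,"z":3,"ax":0,"ay":0,"az":0},
  {"grip":60,"x":0,"y":0,"z":7,"ax":0,"ay":0,"az":0},
  {"grip":75,"x":-1,"y":-3,"z":9,"ax":0,"ay":0,"az":0},
  {"grip":75,"x":-2,"y":-7,"z":9,"ax":0,"ay":0,"az":0},
  {"grip":75,"x":-3,"y":-11,"z":9,"ax":0,"ay":0,"az":0},
])

```text
time_s: 15.67
tcp_pos: [0.5262, -0.1332, 0.2201]
eef_rot: [0.0, 1.0, -0.022, 0.002]
force: [1.3, -0.2, -0.8]
opening: 0.74
gripper_force: 0.0
```

>>> send_rows([
  {"grip":75,"x":-1.5,"y":-3.8,"z":0,"ax":0,"ay":0,"az":0},
  {"grip":75,"x":-3,"y":-7.6,"z":0,"ax":0,"ay":0,"az":0},
  {"grip":75,"x":-4.5,"y":-11.4,"z":-1,"ax":0,"ay":0,"az":0},
  {"grip":75,"x":-6,"y":-15,"z":-3,"ax":0,"ay":0,"az":0},
  {"grip":75,"x":-7.3,"y":-18,"z":-5,"ax":0,"ay":0,"az":0},
])

```text
time_s: 16.08
tcp_pos: [0.4524, -0.3146, 0.1687]
eef_rot: [0.001, 1.0, -0.024, 0.002]
force: [-0.6, -0.8, -0.7]
opening: 0.751
gripper_force: 0.0
```

```bash
cat > chk.py <<'E'
from h import *
import pickle
o,p,R=tool(); print(o['time_s'],p,R[:,2].round(3),o['opening'])
a=pickle.load(open('t5.pkl','rb'))['image'].astype(int); s=cam('top','tnow.png'); pickle.dump(s,open('tnow.pkl','wb')); b=s['image'].astype(int)
for n,m in dict(A=(.544,.343),B=(.573,-.33),C=(.449,-.335),purple=(.433,.364),glue=(.52,.466),pot=(.688,.371)).items():
    u,v=proj(s,[*m,.05]).astype(int); print(n,np.abs(a-b)[v-14:v+14,u-14:u+14].mean().round(1),end='; ')
w=cam('wrist','wnow.png'); pickle.dump(w,open('wnow.pkl','wb'))
E
python3 chk.py; python3 -c "
from h import *
go('C',[.4532,-.3307,.06])"
```

```text
16.0833 [ 0.45238074 -0.31463958  0.16866381] [ 0.003 -0.001 -1.   ] 0.7512933015441243
A 4.0; B 21.5; C 78.7; purple 3.7; glue 3.9; pot 3.8; C [  0.27  -1.52 -12.44]
```

View pics/wnow.png

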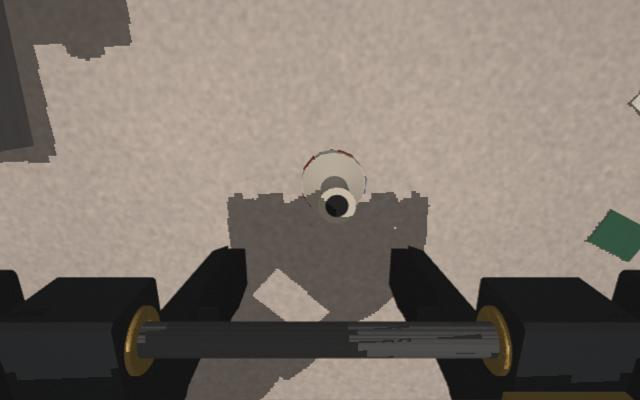

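C's mouth is at (337,206). I'll compute whether it was knocked.

Run:
```python
from h import *
import pickle
s=pickle.load(open('wnow.pkl','rb'))
b=at(s,337,206,.082); print(b,proj(s,[*b[:2],.02])); go('C',[b[0],b[1],.06])
```

```text
[ 0.45051496 -0.33010803  0.082     ] [333.26615111 182.86365447]
C [ -0.    -1.46 -12.44]
```

C is where it was, and its belly projects correctly. Descending to grip it.

>>> send_rows([
  {"grip":75,"x":-0.1,"y":-1.5,"z":-3,"ax":0,"ay":0,"az":0},
  {"grip":75,"x":-0.1,"y":-1.5,"z":-6.5,"ax":0,"ay":0,"az":0},
  {"grip":75,"x":-0.1,"y":-1.5,"z":-10,"ax":0,"ay":0,"az":0},
  {"grip":75,"x":-0.1,"y":-1.5,"z":-12.4,"ax":0,"ay":0,"az":0},
  {"grip":60,"x":-0.1,"y":-1.5,"z":-12.4,"ax":0,"ay":0,"az":0},
])

```text
time_s: 16.6
tcp_pos: [0.451, -0.3251, 0.0407]
eef_rot: [-0.003, 1.0, -0.023, -0.002]
force: [-1.2, 0.0, -0.1]
opening: 0.698
gripper_force: 0.0
```

>>> send_rows([
  {"grip":15,"x":0,"y":0,"z":0,"ax":0,"ay":0,"az":0},
  {"grip":15,"x":0,"y":0,"z":0,"ax":0,"ay":0,"az":0},
  {"grip":15,"x":0,"y":0,"z":0,"ax":0,"ay":0,"az":0},
  {"grip":15,"x":0,"y":0,"z":0,"ax":0,"ay":0,"az":0},
  {"grip":15,"x":0,"y":0,"z":0,"ax":0,"ay":0,"az":0},
])

```text
time_s: 17.02
tcp_pos: [0.4526, -0.3277, 0.046]
eef_rot: [0.001, 1.0, -0.024, 0.002]
force: [0.4, -0.8, 0.5]
opening: 0.319
gripper_force: 0.3
```

>>> send_rows([
  {"grip":15,"x":0,"y":0,"z":0,"ax":0,"ay":0,"az":0},
  {"grip":15,"x":0,"y":0,"z":0,"ax":0,"ay":0,"az":0},
  {"grip":15,"x":0,"y":0,"z":0,"ax":0,"ay":0,"az":0},
])

```text
time_s: 17.27
tcp_pos: [0.4524, -0.3277, 0.0452]
eef_rot: [0.0, 1.0, -0.024, 0.001]
force: [-0.0, -0.5, 3.1]
opening: 0.248
gripper_force: 12.0
```

>>> send_rows([
  {"grip":15,"x":0,"y":0,"z":2,"ax":0,"ay":0,"az":0},
  {"grip":15,"x":0,"y":0,"z":6,"ax":0,"ay":0,"az":0},
  {"grip":15,"x":0.5,"y":1.5,"z":10,"ax":0,"ay":0,"az":0},
  {"grip":15,"x":1,"y":3.5,"z":13.5,"ax":0,"ay":0,"az":0},
  {"grip":15,"x":2,"y":6,"z":16.5,"ax":0,"ay":0,"az":0},
])

```text
time_s: 17.68
tcp_pos: [0.4718, -0.2674, 0.2121]
eef_rot: [0.0, 1.0, -0.025, 0.001]
force: [0.6, -0.9, -1.5]
opening: 0.251
gripper_force: 11.9
```

>>> send_rows([
  {"grip":15,"x":1,"y":3.5,"z":1.5,"ax":0,"ay":0,"az":0},
  {"grip":15,"x":2,"y":7.2,"z":1.5,"ax":0,"ay":0,"az":0},
  {"grip":15,"x":3,"y":11,"z":1.5,"ax":0,"ay":0,"az":0},
  {"grip":15,"x":4,"y":14.8,"z":1.5,"ax":0,"ay":0,"az":0},
  {"grip":15,"x":5,"y":18.5,"z":1.5,"ax":0,"ay":0,"az":0},
])

```text
time_s: 18.1
tcp_pos: [0.522, -0.0804, 0.2247]
eef_rot: [-0.0, 1.0, -0.024, 0.001]
force: [1.2, -0.4, -0.9]
opening: 0.246
gripper_force: 11.9
```

>>> send_rows([
  {"grip":15,"x":1,"y":3.8,"z":0,"ax":0,"ay":0,"az":0},
  {"grip":15,"x":2,"y":7.5,"z":0,"ax":0,"ay":0,"az":0},
  {"grip":15,"x":3,"y":11,"z":0,"ax":0,"ay":0,"az":0},
  {"grip":15,"x":4,"y":14.4,"z":0,"ax":0,"ay":0,"az":0},
  {"grip":15,"x":4,"y":14.4,"z":-1,"ax":0,"ay":0,"az":0},
])

```text
time_s: 18.52
tcp_pos: [0.5633, 0.0668, 0.2158]
eef_rot: [-0.001, 1.0, -0.021, 0.002]
force: [-0.5, -0.6, -1.7]
opening: 0.248
gripper_force: 11.8
```

>>> send_rows([
  {"grip":15,"x":0,"y":0,"z":-3,"ax":0,"ay":0,"az":0},
  {"grip":15,"x":0,"y":0,"z":-6,"ax":0,"ay":0,"az":0},
  {"grip":15,"x":0,"y":0,"z":-8.5,"ax":0,"ay":0,"az":0},
  {"grip":15,"x":0,"y":0,"z":-9,"ax":0,"ay":0,"az":0},
  {"grip":15,"x":0,"y":0,"z":-9,"ax":0,"ay":0,"az":0},
])

```text
time_s: 18.93
tcp_pos: [0.5614, 0.0614, 0.1234]
eef_rot: [-0.0, 1.0, -0.024, -0.001]
force: [1.0, 0.4, -1.5]
opening: 0.247
gripper_force: 11.8
```

>>> send_rows([
  {"grip":15,"x":0,"y":0,"z":-0.3,"ax":0,"ay":0,"az":0},
  {"grip":15,"x":0,"y":0,"z":-0.5,"ax":0,"ay":0,"az":0},
  {"grip":15,"x":0,"y":0,"z":-0.6,"ax":0,"ay":0,"az":0},
])

```text
time_s: 19.18
tcp_pos: [0.5628, 0.0614, 0.1198]
eef_rot: [-0.0, 1.0, -0.024, 0.002]
force: [-0.4, 1.1, -2.1]
opening: 0.247
gripper_force: 11.8
```

>>> send_rows([
  {"grip":15,"x":0,"y":0,"z":-0.1,"ax":0,"ay":0,"az":0},
  {"grip":15,"x":0,"y":0,"z":-0.2,"ax":0,"ay":0,"az":0},
  {"grip":15,"x":0,"y":0,"z":-0.25,"ax":0,"ay":0,"az":0},
])

```text
time_s: 19.43
tcp_pos: [0.5623, 0.0616, 0.1165]
eef_rot: [-0.0, 1.0, -0.024, 0.001]
force: [0.1, 0.2, -2.1]
opening: 0.247
gripper_force: 11.8
```

>>> send_rows([
  {"grip":15,"x":0,"y":0,"z":-0.1,"ax":0,"ay":0,"az":0},
  {"grip":15,"x":0,"y":0,"z":-0.2,"ax":0,"ay":0,"az":0},
  {"grip":15,"x":0,"y":0,"z":-0.2,"ax":0,"ay":0,"az":0},
])

```text
time_s: 19.68
tcp_pos: [0.5625, 0.0615, 0.1153]
eef_rot: [-0.0, 1.0, -0.024, 0.002]
force: [-2.7, -0.4, 6.6]
opening: 0.251
gripper_force: 12.4
```

>>> send_rows([
  {"grip":15,"x":0,"y":0,"z":-0.1,"ax":0,"ay":0,"az":0},
  {"grip":15,"x":0,"y":0,"z":-0.1,"ax":0,"ay":0,"az":0},
  {"grip":15,"x":0,"y":0,"z":-0.1,"ax":0,"ay":0,"az":0},
])

```text
time_s: 19.93
tcp_pos: [0.5628, 0.0615, 0.115]
eef_rot: [0.0, 1.0, -0.024, 0.002]
force: [-3.7, -0.1, 11.5]
opening: 0.25
gripper_force: 12.8
```

Contact. Releasing and moving to A.

>>> send_rows([
  {"grip":50,"x":0,"y":0,"z":0.2,"ax":0,"ay":0,"az":0},
  {"grip":50,"x":0,"y":0,"z":0.2,"ax":0,"ay":0,"az":0},
  {"grip":50,"x":0,"y":0,"z":0.2,"ax":0,"ay":0,"az":0},
  {"grip":50,"x":0,"y":0,"z":0.2,"ax":0,"ay":0,"az":0},
  {"grip":50,"x":0,"y":0,"z":2,"ax":0,"ay":0,"az":0},
])

```text
time_s: 20.35
tcp_pos: [0.5607, 0.0616, 0.1305]
eef_rot: [-0.0, 1.0, -0.024, -0.002]
force: [-0.5, -1.0, 0.2]
opening: 0.504
gripper_force: 0.0
```

>>> send_rows([
  {"grip":50,"x":0,"y":0,"z":3,"ax":0,"ay":0,"az":0},
  {"grip":60,"x":0,"y":0,"z":7,"ax":0,"ay":0,"az":0},
  {"grip":75,"x":-1,"y":3,"z":8,"ax":0,"ay":0,"az":0},
  {"grip":75,"x":-2,"y":7,"z":8,"ax":0,"ay":0,"az":0},
  {"grip":75,"x":-2.5,"y":11,"z":8,"ax":0,"ay":0,"az":0},
])

```text
time_s: 20.77
tcp_pos: [0.5367, 0.1723, 0.2142]
eef_rot: [-0.0, 1.0, -0.025, 0.002]
force: [-0.1, 0.4, -0.4]
opening: 0.747
gripper_force: 0.0
```

>>> send_rows([
  {"grip":75,"x":0,"y":4,"z":0,"ax":0,"ay":0,"az":0},
  {"grip":75,"x":0,"y":8,"z":0,"ax":0,"ay":0,"az":0},
  {"grip":75,"x":0,"y":12,"z":-1,"ax":0,"ay":0,"az":0},
  {"grip":75,"x":0,"y":15,"z":-3,"ax":0,"ay":0,"az":0},
  {"grip":75,"x":0,"y":16.5,"z":-4,"ax":0,"ay":0,"az":0},
])

```text
time_s: 21.18
tcp_pos: [0.5359, 0.3397, 0.1709]
eef_rot: [0.0, 1.0, -0.022, -0.0]
force: [-1.5, -0.1, 0.5]
opening: 0.749
gripper_force: 0.0
```

```bash
python3 chk.py; python3 -c "
from h import *
import pickle
go('A',[.544,.347,.06]); s=pickle.load(open('wnow.pkl','rb')); print(proj(s,[.544,.347,.082]))"
```

```text
21.1833 [0.53590665 0.33974544 0.17088011] [-0.001 -0.    -1.   ] 0.7488491764977302
A 75.3; B 20.9; C 19.3; purple 42.5; glue 34.0; pot 3.3; A [  0.8    0.89 -12.96]
[308.89725911 194.63868016]
```

View pics/wnow.png

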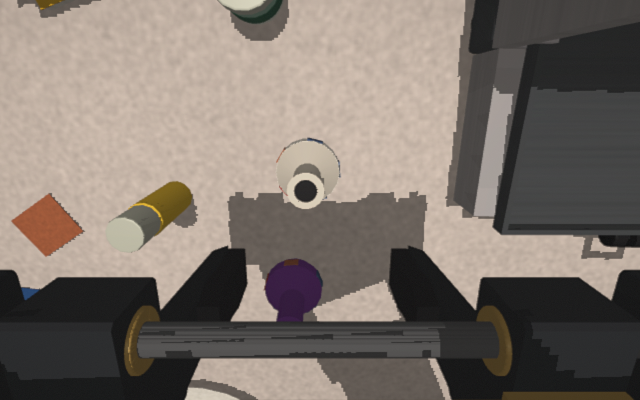

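A's mouth is at (306,190), next to the predicted (309,195). The purple decoy is at (293,290) and the glue stick at (150,215), both clear. Descending.

>>> send_rows([
  {"grip":75,"x":1.1,"y":1.0,"z":-3,"ax":0,"ay":0,"az":0},
  {"grip":75,"x":1.1,"y":1.0,"z":-6.5,"ax":0,"ay":0,"az":0},
  {"grip":75,"x":1.1,"y":1.0,"z":-10,"ax":0,"ay":0,"az":0},
  {"grip":75,"x":1.1,"y":1.0,"z":-12.6,"ax":0,"ay":0,"az":0},
  {"grip":60,"x":1.1,"y":1.0,"z":-12.6,"ax":0,"ay":0,"az":0},
])

```text
time_s: 21.7
tcp_pos: [0.5466, 0.3439, 0.0427]
eef_rot: [0.002, 1.0, -0.025, -0.003]
force: [0.1, -0.9, -0.3]
opening: 0.691
gripper_force: 0.0
```

>>> send_rows([
  {"grip":15,"x":0,"y":0,"z":0,"ax":0,"ay":0,"az":0},
  {"grip":15,"x":0,"y":0,"z":0,"ax":0,"ay":0,"az":0},
  {"grip":15,"x":0,"y":0,"z":0,"ax":0,"ay":0,"az":0},
  {"grip":15,"x":0,"y":0,"z":0,"ax":0,"ay":0,"az":0},
  {"grip":15,"x":0,"y":0,"z":0,"ax":0,"ay":0,"az":0},
])

```text
time_s: 22.12
tcp_pos: [0.5487, 0.3467, 0.0487]
eef_rot: [-0.001, 1.0, -0.024, 0.002]
force: [0.7, 0.4, 0.4]
opening: 0.321
gripper_force: 0.0
```

>>> send_rows([
  {"grip":15,"x":0,"y":0,"z":0,"ax":0,"ay":0,"az":0},
  {"grip":15,"x":0,"y":0,"z":0,"ax":0,"ay":0,"az":0},
  {"grip":15,"x":0,"y":0,"z":0,"ax":0,"ay":0,"az":0},
])

```text
time_s: 22.37
tcp_pos: [0.5485, 0.3468, 0.0479]
eef_rot: [-0.0, 1.0, -0.024, 0.002]
force: [-0.9, 1.1, 5.3]
opening: 0.244
gripper_force: 11.9
```

>>> send_rows([
  {"grip":15,"x":0,"y":0,"z":2,"ax":0,"ay":0,"az":0},
  {"grip":15,"x":0,"y":0,"z":6,"ax":0,"ay":0,"az":0},
  {"grip":15,"x":0.3,"y":-1,"z":10,"ax":0,"ay":0,"az":0},
  {"grip":15,"x":0.6,"y":-3.5,"z":13,"ax":0,"ay":0,"az":0},
  {"grip":15,"x":1,"y":-7,"z":14,"ax":0,"ay":0,"az":0},
])

```text
time_s: 22.78
tcp_pos: [0.5591, 0.2779, 0.1921]
eef_rot: [-0.001, 1.0, -0.022, 0.005]
force: [-0.1, 0.5, -1.0]
opening: 0.242
gripper_force: 11.9
```

>>> send_rows([
  {"grip":15,"x":0.3,"y":-4,"z":0,"ax":0,"ay":0,"az":0},
  {"grip":15,"x":0.6,"y":-8,"z":0,"ax":0,"ay":0,"az":0},
  {"grip":15,"x":0.8,"y":-11,"z":0,"ax":0,"ay":0,"az":0},
  {"grip":15,"x":0.8,"y":-13.1,"z":0,"ax":0,"ay":0,"az":0},
  {"grip":15,"x":0.8,"y":-13.1,"z":0,"ax":0,"ay":0,"az":0},
])

```text
time_s: 23.2
tcp_pos: [0.5663, 0.1419, 0.1871]
eef_rot: [0.0, 1.0, -0.026, 0.001]
force: [0.4, -0.3, 0.1]
opening: 0.246
gripper_force: 11.9
```

>>> send_rows([
  {"grip":15,"x":0,"y":0,"z":-2,"ax":0,"ay":0,"az":0},
  {"grip":15,"x":0,"y":0,"z":-4,"ax":0,"ay":0,"az":0},
  {"grip":15,"x":0,"y":0,"z":-5.5,"ax":0,"ay":0,"az":0},
  {"grip":15,"x":0,"y":0,"z":-6,"ax":0,"ay":0,"az":0},
  {"grip":15,"x":0,"y":0,"z":-6,"ax":0,"ay":0,"az":0},
])

```text
time_s: 23.62
tcp_pos: [0.5656, 0.1461, 0.1261]
eef_rot: [-0.0, 1.0, -0.023, -0.0]
force: [0.4, -0.5, -0.6]
opening: 0.248
gripper_force: 11.9
```

>>> send_rows([
  {"grip":15,"x":0,"y":0,"z":-0.3,"ax":0,"ay":0,"az":0},
  {"grip":15,"x":0,"y":0,"z":-0.5,"ax":0,"ay":0,"az":0},
  {"grip":15,"x":0,"y":0,"z":-0.6,"ax":0,"ay":0,"az":0},
])

```text
time_s: 23.87
tcp_pos: [0.5664, 0.1457, 0.1218]
eef_rot: [-0.0, 1.0, -0.024, 0.002]
force: [-0.2, -0.3, -1.0]
opening: 0.246
gripper_force: 11.9
```

>>> send_rows([
  {"grip":15,"x":0,"y":0,"z":-0.1,"ax":0,"ay":0,"az":0},
  {"grip":15,"x":0,"y":0,"z":-0.2,"ax":0,"ay":0,"az":0},
  {"grip":15,"x":0,"y":0,"z":-0.2,"ax":0,"ay":0,"az":0},
])

```text
time_s: 24.12
tcp_pos: [0.5663, 0.1456, 0.1193]
eef_rot: [-0.0, 1.0, -0.024, 0.001]
force: [0.4, 0.7, -1.4]
opening: 0.244
gripper_force: 11.9
```

>>> send_rows([
  {"grip":15,"x":0,"y":0,"z":-0.1,"ax":0,"ay":0,"az":0},
  {"grip":15,"x":0,"y":0,"z":-0.2,"ax":0,"ay":0,"az":0},
  {"grip":15,"x":0,"y":0,"z":-0.2,"ax":0,"ay":0,"az":0},
])

```text
time_s: 24.37
tcp_pos: [0.5664, 0.1456, 0.118]
eef_rot: [-0.0, 1.0, -0.024, 0.001]
force: [-2.2, 0.5, 5.9]
opening: 0.244
gripper_force: 12.0
```

>>> send_rows([
  {"grip":50,"x":0,"y":0,"z":0.1,"ax":0,"ay":0,"az":0},
  {"grip":50,"x":0,"y":0,"z":0.1,"ax":0,"ay":0,"az":0},
  {"grip":50,"x":0,"y":0,"z":0.1,"ax":0,"ay":0,"az":0},
  {"grip":50,"x":0,"y":0,"z":0.1,"ax":0,"ay":0,"az":0},
  {"grip":50,"x":0,"y":0,"z":2,"ax":0,"ay":0,"az":0},
])

```text
time_s: 24.78
tcp_pos: [0.5647, 0.1454, 0.1344]
eef_rot: [0.0, 1.0, -0.024, -0.002]
force: [0.0, 0.6, -0.6]
opening: 0.501
gripper_force: 0.0
```

>>> send_rows([
  {"grip":50,"x":0,"y":0,"z":3,"ax":0,"ay":0,"az":0},
  {"grip":60,"x":0,"y":0,"z":7,"ax":0,"ay":0,"az":0},
  {"grip":75,"x":-3,"y":-2,"z":8,"ax":0,"ay":0,"az":0},
  {"grip":75,"x":-6,"y":-4.5,"z":8,"ax":0,"ay":0,"az":0},
  {"grip":75,"x":-9,"y":-7,"z":8,"ax":0,"ay":0,"az":0},
])

```text
time_s: 25.2
tcp_pos: [0.4752, 0.0751, 0.2178]
eef_rot: [-0.0, 1.0, -0.023, 0.002]
force: [-0.0, -0.7, 0.4]
opening: 0.747
gripper_force: 0.0
```

>>> send_rows([
  {"grip":75,"x":0,"y":-1,"z":-1,"ax":-0.008,"ay":-0.12,"az":0},
  {"grip":75,"x":0,"y":-1,"z":-3,"ax":-0.015,"ay":-0.24,"az":0},
  {"grip":75,"x":0,"y":-1,"z":-5,"ax":-0.023,"ay":-0.36,"az":0},
  {"grip":75,"x":0,"y":-1,"z":-6,"ax":-0.025,"ay":-0.4,"az":0},
  {"grip":75,"x":0,"y":-1,"z":-6,"ax":-0.025,"ay":-0.4,"az":0},
])

```text
time_s: 25.62
tcp_pos: [0.4726, 0.066, 0.1543]
eef_rot: [0.007, 0.98, -0.023, 0.198]
force: [-0.9, -0.3, -0.9]
opening: 0.753
gripper_force: 0.0
```

Run:
```python
from h import *
import pickle
o,p,R=tool(); print(o['time_s'],p,R.round(3),o['opening'])
go('loop',[.471,.063,.103])
s=cam('wrist','w9.png'); print(proj(s,[.471,.063,.12])); pickle.dump(s,open('w9.pkl','wb'))
```

```text
25.6167 [0.47256935 0.0659569  0.15428048] [[ 0.921 -0.049  0.387]
 [-0.043 -0.999 -0.024]
 [ 0.388  0.005 -0.922]] 0.7530128097883159
loop [ 0.58 -0.34 -6.88]
[324.93273416 263.24890441]
```

View pics/w9.png

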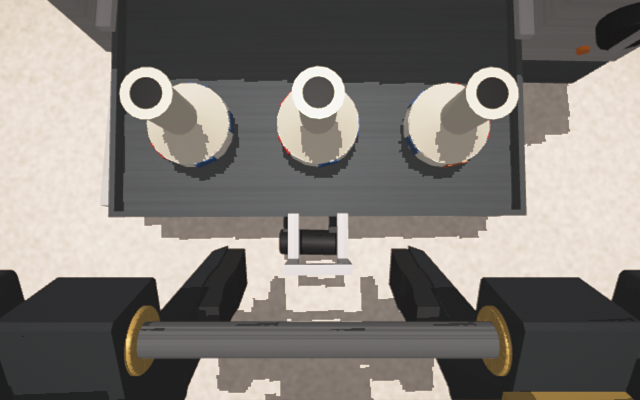

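All three vases stand upright on the tray, with mouths at (146,93), (318,92) and (492,93). The loop is at (281..352, 263..275). Gripping the loop.

>>> send_rows([
  {"grip":75,"x":0.4,"y":0.15,"z":-2.5,"ax":0,"ay":0,"az":0},
  {"grip":75,"x":0.4,"y":0.15,"z":-5,"ax":0,"ay":0,"az":0},
  {"grip":75,"x":0.4,"y":0.15,"z":-6.8,"ax":0,"ay":0,"az":0},
  {"grip":30,"x":0.4,"y":0.15,"z":-6.8,"ax":0,"ay":0,"az":0},
  {"grip":30,"x":0.4,"y":0.15,"z":-6.8,"ax":0,"ay":0,"az":0},
], newtons=8)

```text
time_s: 26.08
tcp_pos: [0.4814, 0.067, 0.0897]
eef_rot: [0.007, 0.98, -0.023, 0.199]
force: [-0.4, -0.3, -0.6]
opening: 0.615
gripper_force: 0.0
```

>>> send_rows([
  {"grip":30,"x":0,"y":0,"z":0,"ax":0,"ay":0,"az":0},
  {"grip":30,"x":0,"y":0,"z":0,"ax":0,"ay":0,"az":0},
  {"grip":30,"x":0,"y":0,"z":0,"ax":0,"ay":0,"az":0},
  {"grip":30,"x":0,"y":0,"z":0,"ax":0,"ay":0,"az":0},
])

```text
time_s: 26.42
tcp_pos: [0.4813, 0.067, 0.0905]
eef_rot: [0.008, 0.979, -0.023, 0.201]
force: [3.0, 0.0, 1.3]
opening: 0.446
gripper_force: 8.0
```

>>> send_rows([
  {"grip":30,"x":0.3,"y":-0.02,"z":0.05,"ax":0,"ay":0,"az":0},
  {"grip":30,"x":0.8,"y":-0.05,"z":0.1,"ax":0,"ay":0,"az":0},
  {"grip":30,"x":1.4,"y":-0.09,"z":0.15,"ax":0,"ay":0,"az":0},
  {"grip":30,"x":2.0,"y":-0.12,"z":0.2,"ax":0,"ay":0,"az":0},
  {"grip":30,"x":2.6,"y":-0.16,"z":0.25,"ax":0,"ay":0,"az":0},
])

```text
time_s: 26.83
tcp_pos: [0.5046, 0.0659, 0.0914]
eef_rot: [0.007, 0.98, -0.023, 0.198]
force: [-7.5, 1.3, 5.3]
opening: 0.429
gripper_force: 8.0
```

>>> send_rows([
  {"grip":30,"x":0.6,"y":-0.04,"z":0,"ax":0,"ay":0,"az":0},
  {"grip":30,"x":1.2,"y":-0.08,"z":0,"ax":0,"ay":0,"az":0},
  {"grip":30,"x":1.8,"y":-0.11,"z":0,"ax":0,"ay":0,"az":0},
  {"grip":30,"x":2.4,"y":-0.15,"z":0,"ax":0,"ay":0,"az":0},
  {"grip":30,"x":3.0,"y":-0.19,"z":0,"ax":0,"ay":0,"az":0},
])

```text
time_s: 27.25
tcp_pos: [0.5367, 0.0635, 0.0919]
eef_rot: [0.008, 0.98, -0.023, 0.2]
force: [-0.2, -0.3, -1.2]
opening: 0.301
gripper_force: 0.0
```

>>> send_rows([
  {"grip":30,"x":0.6,"y":-0.04,"z":0,"ax":0,"ay":0,"az":0},
  {"grip":30,"x":1.2,"y":-0.08,"z":0,"ax":0,"ay":0,"az":0},
  {"grip":30,"x":1.8,"y":-0.11,"z":0,"ax":0,"ay":0,"az":0},
  {"grip":30,"x":2.4,"y":-0.15,"z":0,"ax":0,"ay":0,"az":0},
  {"grip":30,"x":3.0,"y":-0.19,"z":0,"ax":0,"ay":0,"az":0},
])

```text
time_s: 27.67
tcp_pos: [0.5667, 0.0616, 0.0917]
eef_rot: [0.008, 0.98, -0.023, 0.2]
force: [-1.5, 0.1, 0.9]
opening: 0.303
gripper_force: 0.6
```

The loop slipped out of the 8 N grip. Looking before doing anything else.

Run:
```python
from h import *
import pickle
o,p,R=tool(); print(o['time_s'],p,R[:,2].round(3),o['opening'],o['force'])
w=cam('wrist','w10.png'); t=cam('top','t10.png'); q=cam('scene','q10.png')
pickle.dump((w,t,q),open('10.pkl','wb'))
e=lambda im:cv2.convertScaleAbs(im,alpha=1.4,beta=15)
W_=e(cv2.resize(cv2.imread('pics/w10.png')[0:300],(640,300))) 
T=e(cv2.resize(cv2.imread('pics/t10.png')[170:270,240:400],(400,250),interpolation=cv2.INTER_CUBIC))
S=e(cv2.resize(cv2.imread('pics/q10.png')[150:250,280:440],(400,250),interpolation=cv2.INTER_CUBIC))
m=np.zeros((550,800,3),np.uint8); m[:300,:640]=W_; m[300:,:400]=T; m[300:,400:]=S
cv2.imwrite('pics/m10.png',m)
```

```text
27.6667 [0.56667382 0.06162308 0.09166532] [ 0.391 -0.024 -0.92 ] 0.30256891382346596 [-1.54969791  0.11176165  0.93949801]
```

View pics/m10.png

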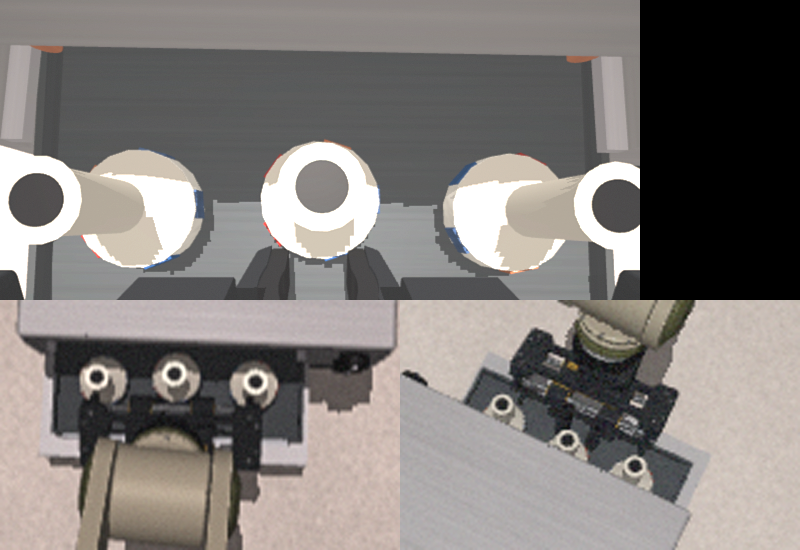

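Run:
```python
from h import *
import pickle
w,t,q=pickle.load(open('10.pkl','rb'))
for u,v in((97,376),(174,374),(255,381)): print('top',at(t,240+u*.4,170+(v-300)*.4,.155).round(4))
for u,v in((502,403),(568,440),(634,466)): print('scene',at(q,280+(u-400)*.4,150+(v-300)*.4,.155).round(4))
print('wrist',at(w,322,186,.155),at(w,36,200,.155),at(w,620,206,.155))
print('front edge',at(t,240+70*.4,170+135*.4,.084))
w=cv2.imread('pics/t10.png')
```

```text
top [0.5935 0.1384 0.155 ]
top [0.5934 0.056  0.155 ]
top [ 0.5835 -0.0303  0.155 ]
scene [ 0.5852 -0.026   0.155 ]
scene [0.5974 0.062  0.155 ]
scene [0.597  0.1433 0.155 ]
wrist [0.59510866 0.0605912  0.155     ] [0.59501267 0.14300522 0.155     ] [ 0.58508874 -0.02555635  0.155     ]
front edge [0.53452788 0.17857778 0.084     ]
```

The vases still stand. The tray went in about 29 mm before the fingers slid past the loop (loop now ≈ x 0.500). Backing off upward and regripping harder.

>>> send_rows([
  {"grip":30,"x":-0.6,"y":0,"z":0.2,"ax":0,"ay":0,"az":0},
  {"grip":40,"x":-0.7,"y":0,"z":2,"ax":0,"ay":0,"az":0},
  {"grip":50,"x":-0.7,"y":0,"z":5,"ax":0,"ay":0,"az":0},
  {"grip":75,"x":-1.5,"y":0,"z":8,"ax":0,"ay":0,"az":0},
  {"grip":75,"x":-4,"y":0.2,"z":9,"ax":0,"ay":0,"az":0},
])

```text
time_s: 28.23
tcp_pos: [0.5285, 0.0632, 0.186]
eef_rot: [0.008, 0.979, -0.023, 0.204]
force: [0.9, -0.1, 1.4]
opening: 0.576
gripper_force: 0.0
```

>>> send_rows([
  {"grip":75,"x":-1.5,"y":0.1,"z":-1,"ax":0,"ay":0,"az":0},
  {"grip":75,"x":-2,"y":0.2,"z":-2,"ax":0,"ay":0,"az":0},
  {"grip":75,"x":-2,"y":0.2,"z":-2,"ax":0,"ay":0,"az":0},
])

```text
time_s: 28.48
tcp_pos: [0.5037, 0.0661, 0.1607]
eef_rot: [0.007, 0.98, -0.023, 0.198]
force: [0.3, -0.2, -0.6]
opening: 0.751
gripper_force: 0.0
```

Run:
```python
from h import *
import pickle
o,p,R=tool(); print(o['time_s'],p,R[:,2].round(3),o['opening']); go('loop',[.501,.0655,.105])
s=cam('wrist','w11.png'); im=s['image'].astype(int); pr=proj(s,[.501,.0655,.12]); print(pr)
# bright band of the loop near the forecast
u,v=pr.round().astype(int); g=im.min(2)
win=g[v-30:v+30,u-50:u+50]; m=(win>150).astype(np.uint8)
n,l,st,c=cv2.connectedComponentsWithStats(m)
for i in range(1,n):
    if st[i,4]>60: print(st[i,:5]+[u-50,v-30,0,0,0],c[i]+[u-50,v-30])
```

```text
28.4833 [0.50367266 0.06606617 0.16069835] [ 0.388 -0.024 -0.921] 0.7514904430011492
loop [ 0.47 -0.1  -7.32]
[320.57855049 264.56105543]
[271 235  32  21 566] [287.49293286 243.49823322]
[ 304  235   67   21 1187] [337.83403538 243.51305813]
[ 288  260   83   35 1237] [335.53597413 270.04527082]
[271 261  15  22 224] [276.79910714 268.85267857]
```

Run:
```python
import cv2
g=cv2.imread('pics/w11.png').min(2)
print('col318 rows 225-300',g[225:300:2,318].tolist()); print('col296',g[225:300:2,296].tolist())
for r in(266,270,274): print(r,g[r,255:385:3].tolist())
```

```text
col318 rows 225-300 [230, 231, 230, 231, 231, 230, 230, 230, 229, 229, 229, 229, 229, 226, 112, 115, 115, 124, 227, 225, 225, 224, 227, 82, 24, 30, 31, 42, 69, 65, 53, 44, 40, 35, 68, 222, 219, 216]
col296 [234, 233, 233, 233, 233, 233, 232, 231, 232, 231, 231, 231, 231, 231, 231, 175, 110, 108, 227, 224, 225, 224, 224, 82, 42, 46, 54, 60, 64, 56, 50, 42, 38, 30, 117, 217, 214, 214]
266 [217, 216, 218, 213, 213, 217, 218, 219, 220, 221, 171, 180, 224, 225, 225, 225, 225, 225, 225, 224, 224, 224, 224, 224, 224, 224, 224, 224, 224, 224, 224, 224, 224, 223, 215, 218, 218, 218, 216, 216, 216, 220, 220, 218]
270 [217, 216, 215, 216, 213, 216, 221, 219, 222, 139, 54, 142, 188, 188, 182, 176, 177, 177, 179, 179, 176, 222, 223, 223, 221, 222, 223, 223, 222, 222, 220, 223, 222, 222, 215, 215, 215, 217, 213, 215, 216, 220, 215, 215]
274 [217, 216, 215, 216, 218, 216, 216, 220, 223, 97, 46, 45, 45, 44, 33, 29, 28, 28, 28, 29, 27, 28, 27, 29, 27, 25, 27, 27, 26, 26, 21, 211, 218, 223, 221, 218, 219, 216, 214, 217, 221, 220, 214, 206]
```

The loop's top face spans columns 288–355 and rows 261–270, matching the forecast (321,265). Gripping with 30 N.

>>> send_rows([
  {"grip":75,"x":0.3,"y":-0.1,"z":-2.5,"ax":0,"ay":0,"az":0},
  {"grip":75,"x":0.5,"y":-0.1,"z":-5,"ax":0,"ay":0,"az":0},
  {"grip":75,"x":0.5,"y":-0.1,"z":-7.3,"ax":0,"ay":0,"az":0},
  {"grip":75,"x":0.5,"y":-0.1,"z":-7.3,"ax":0,"ay":0,"az":0},
  {"grip":30,"x":0.5,"y":-0.1,"z":-7.3,"ax":0,"ay":0,"az":0},
], newtons=30)

```text
time_s: 28.95
tcp_pos: [0.5115, 0.0646, 0.0887]
eef_rot: [0.007, 0.98, -0.023, 0.199]
force: [-0.4, -0.8, 0.4]
opening: 0.698
gripper_force: 0.0
```

>>> send_rows([
  {"grip":30,"x":0,"y":0,"z":0,"ax":0,"ay":0,"az":0},
  {"grip":30,"x":0,"y":0,"z":0,"ax":0,"ay":0,"az":0},
  {"grip":30,"x":0,"y":0,"z":0,"ax":0,"ay":0,"az":0},
  {"grip":30,"x":0,"y":0,"z":0,"ax":0,"ay":0,"az":0},
])

```text
time_s: 29.28
tcp_pos: [0.5119, 0.0646, 0.09]
eef_rot: [0.008, 0.979, -0.023, 0.201]
force: [0.1, -1.2, 2.5]
opening: 0.445
gripper_force: 30.0
```

>>> send_rows([
  {"grip":30,"x":0.2,"y":0,"z":0,"ax":0,"ay":0,"az":0},
  {"grip":30,"x":0.5,"y":-0.03,"z":0,"ax":0,"ay":0,"az":0},
  {"grip":30,"x":0.8,"y":-0.05,"z":0,"ax":0,"ay":0,"az":0},
  {"grip":30,"x":1,"y":-0.06,"z":0,"ax":0,"ay":0,"az":0},
])

```text
time_s: 29.62
tcp_pos: [0.5187, 0.0648, 0.0895]
eef_rot: [0.007, 0.98, -0.023, 0.198]
force: [-22.8, 2.8, 25.8]
opening: 0.449
gripper_force: 30.1
```

The tray is binding: the grip is holding its front down (+26 N in z). Easing upward.

>>> send_rows([
  {"grip":30,"x":-0.3,"y":0,"z":0.2,"ax":0,"ay":0,"az":0},
  {"grip":30,"x":-0.3,"y":0,"z":0.3,"ax":0,"ay":0,"az":0},
  {"grip":30,"x":-0.3,"y":0,"z":0.3,"ax":0,"ay":0,"az":0},
])

```text
time_s: 29.87
tcp_pos: [0.5179, 0.0642, 0.0919]
eef_rot: [0.007, 0.98, -0.023, 0.2]
force: [-2.6, 0.4, -0.9]
opening: 0.448
gripper_force: 30.0
```

>>> send_rows([
  {"grip":30,"x":0.1,"y":0,"z":0.1,"ax":0,"ay":0,"az":0},
  {"grip":30,"x":0.3,"y":-0.02,"z":0.2,"ax":0,"ay":0,"az":0},
  {"grip":30,"x":0.4,"y":-0.02,"z":0.2,"ax":0,"ay":0,"az":0},
])

```text
time_s: 30.12
tcp_pos: [0.5224, 0.0638, 0.0937]
eef_rot: [0.008, 0.98, -0.023, 0.2]
force: [-1.6, 0.0, -0.4]
opening: 0.445
gripper_force: 30.0
```

>>> send_rows([
  {"grip":30,"x":0.4,"y":-0.02,"z":0.03,"ax":0,"ay":0,"az":0},
  {"grip":30,"x":0.8,"y":-0.05,"z":0.05,"ax":0,"ay":0,"az":0},
  {"grip":30,"x":1.2,"y":-0.08,"z":0.07,"ax":0,"ay":0,"az":0},
  {"grip":30,"x":1.6,"y":-0.1,"z":0.1,"ax":0,"ay":0,"az":0},
  {"grip":30,"x":1.8,"y":-0.11,"z":0.1,"ax":0,"ay":0,"az":0},
])

```text
time_s: 30.53
tcp_pos: [0.5409, 0.0627, 0.0947]
eef_rot: [0.008, 0.98, -0.023, 0.2]
force: [-1.5, -0.1, -0.1]
opening: 0.451
gripper_force: 30.0
```

>>> send_rows([
  {"grip":30,"x":0.4,"y":-0.02,"z":0,"ax":0,"ay":0,"az":0},
  {"grip":30,"x":0.8,"y":-0.05,"z":0.02,"ax":0,"ay":0,"az":0},
  {"grip":30,"x":1.3,"y":-0.08,"z":0.03,"ax":0,"ay":0,"az":0},
  {"grip":30,"x":1.8,"y":-0.11,"z":0.04,"ax":0,"ay":0,"az":0},
  {"grip":30,"x":2,"y":-0.12,"z":0.05,"ax":0,"ay":0,"az":0},
])

```text
time_s: 30.95
tcp_pos: [0.561, 0.0615, 0.095]
eef_rot: [0.008, 0.98, -0.023, 0.2]
force: [-1.4, 0.4, -3.7]
opening: 0.442
gripper_force: 30.0
```

>>> send_rows([
  {"grip":30,"x":0.4,"y":-0.02,"z":0,"ax":0,"ay":0,"az":0},
  {"grip":30,"x":0.8,"y":-0.05,"z":0.0,"ax":0,"ay":0,"az":0},
  {"grip":30,"x":1.3,"y":-0.08,"z":0.0,"ax":0,"ay":0,"az":0},
  {"grip":30,"x":1.8,"y":-0.11,"z":0.0,"ax":0,"ay":0,"az":0},
  {"grip":30,"x":2,"y":-0.12,"z":0.0,"ax":0,"ay":0,"az":0},
])

```text
time_s: 31.37
tcp_pos: [0.5811, 0.0603, 0.0953]
eef_rot: [0.008, 0.979, -0.023, 0.2]
force: [-0.8, 0.1, -6.2]
opening: 0.445
gripper_force: 30.0
```

>>> send_rows([
  {"grip":30,"x":0.4,"y":-0.02,"z":-0.02,"ax":0,"ay":0,"az":0},
  {"grip":30,"x":0.8,"y":-0.05,"z":-0.04,"ax":0,"ay":0,"az":0},
  {"grip":30,"x":1.2,"y":-0.07,"z":-0.06,"ax":0,"ay":0,"az":0},
  {"grip":30,"x":1.6,"y":-0.1,"z":-0.06,"ax":0,"ay":0,"az":0},
  {"grip":30,"x":1.8,"y":-0.11,"z":-0.06,"ax":0,"ay":0,"az":0},
])

```text
time_s: 31.78
tcp_pos: [0.5989, 0.0592, 0.0948]
eef_rot: [0.008, 0.979, -0.023, 0.2]
force: [-0.7, 0.4, -2.1]
opening: 0.446
gripper_force: 30.0
```

>>> send_rows([
  {"grip":30,"x":0.2,"y":-0.01,"z":0,"ax":0,"ay":0,"az":0},
  {"grip":30,"x":0.4,"y":-0.02,"z":0,"ax":0,"ay":0,"az":0},
  {"grip":30,"x":0.6,"y":-0.04,"z":0,"ax":0,"ay":0,"az":0},
  {"grip":30,"x":0.7,"y":-0.04,"z":0,"ax":0,"ay":0,"az":0},
])

```text
time_s: 32.12
tcp_pos: [0.6055, 0.0588, 0.0948]
eef_rot: [0.008, 0.979, -0.023, 0.2]
force: [-1.7, 0.7, -2.0]
opening: 0.446
gripper_force: 30.0
```

Run:
```python
from h import *
o,p,R=tool(); print(p,R[:,2].round(3),o['joints'].round(2),o['force'],W(.026,0,.105))
```

```text
[0.60551035 0.0588022  0.09480013] [ 0.391 -0.024 -0.92 ] [-0.1   0.5   1.64  0.03  0.6   1.49] [-1.71831057  0.68320704 -2.03831144] [0.59731435 0.06255595 0.105     ]
```

>>> send_rows([
  {"grip":30,"x":0.1,"y":-0.01,"z":0,"ax":0,"ay":0,"az":0},
  {"grip":30,"x":0.2,"y":-0.01,"z":0,"ax":0,"ay":0,"az":0},
  {"grip":30,"x":0.3,"y":-0.02,"z":0,"ax":0,"ay":0,"az":0},
  {"grip":30,"x":0.3,"y":-0.02,"z":0,"ax":0,"ay":0,"az":0},
])

```text
time_s: 32.45
tcp_pos: [0.6085, 0.0586, 0.0948]
eef_rot: [0.008, 0.979, -0.023, 0.2]
force: [-0.8, -0.4, -1.1]
opening: 0.443
gripper_force: 30.0
```

>>> send_rows([
  {"grip":30,"x":0.1,"y":-0.01,"z":0,"ax":0,"ay":0,"az":0},
  {"grip":30,"x":0.2,"y":-0.01,"z":0,"ax":0,"ay":0,"az":0},
  {"grip":30,"x":0.2,"y":-0.01,"z":0,"ax":0,"ay":0,"az":0},
])

```text
time_s: 32.7
tcp_pos: [0.6086, 0.0587, 0.0947]
eef_rot: [0.008, 0.98, -0.023, 0.198]
force: [-12.8, -0.8, 7.2]
opening: 0.439
gripper_force: 30.0
```

Stopped against the back wall at TCP x 0.6086, where 0.608 was expected. Releasing and backing away.

>>> send_rows([
  {"grip":75,"x":-0.2,"y":0,"z":0,"ax":0,"ay":0,"az":0},
  {"grip":75,"x":-0.2,"y":0,"z":0,"ax":0,"ay":0,"az":0},
  {"grip":75,"x":-0.2,"y":0,"z":0,"ax":0,"ay":0,"az":0},
  {"grip":75,"x":-0.2,"y":0,"z":0,"ax":0,"ay":0,"az":0},
  {"grip":75,"x":-1.2,"y":0,"z":2,"ax":0,"ay":0,"az":0},
])

```text
time_s: 33.12
tcp_pos: [0.5982, 0.0584, 0.112]
eef_rot: [0.007, 0.98, -0.023, 0.198]
force: [-0.3, 0.3, -0.5]
opening: 0.749
gripper_force: 0.0
```

>>> send_rows([
  {"grip":75,"x":-2,"y":0,"z":3,"ax":0,"ay":0,"az":0},
  {"grip":75,"x":-5,"y":0,"z":4.5,"ax":0,"ay":0,"az":0},
  {"grip":75,"x":-8,"y":0.3,"z":4.5,"ax":0,"ay":0.12,"az":0},
  {"grip":75,"x":-11,"y":0.6,"z":4.5,"ax":0,"ay":0.24,"az":0},
  {"grip":75,"x":-11.6,"y":0.9,"z":4.5,"ax":0.0,"ay":0.36,"az":0},
])

```text
time_s: 33.53
tcp_pos: [0.4786, 0.0679, 0.1611]
eef_rot: [0.012, 1.0, -0.021, 0.018]
force: [1.2, 0.5, -0.2]
opening: 0.747
gripper_force: 0.0
```

>>> send_rows([
  {"grip":95,"x":0,"y":0,"z":0,"ax":0,"ay":0.04,"az":0},
  {"grip":95,"x":0,"y":0,"z":0,"ax":0,"ay":0.04,"az":0},
  {"grip":95,"x":0,"y":0,"z":0,"ax":0,"ay":0.04,"az":0},
])

```text
time_s: 33.78
tcp_pos: [0.4827, 0.0676, 0.1594]
eef_rot: [0.012, 1.0, -0.021, 0.002]
force: [-0.0, -1.0, -0.8]
opening: 0.941
gripper_force: 0.0
```

Run:
```python
from h import *
o,p,R=tool(); print(o['time_s'],p,R.round(3),o['opening']); go('bar',bar(1.55)); print(bar(1.55))
s=cam('wrist','w12.png'); pr=proj(s,W(.026,-.003,.12)); pb=proj(s,bar(1.55)); print(pr,pb)
g=s['image'].min(2); u,v=pr.round().astype(int); print(g[max(0,v-40):v+40:2,u].tolist()); print(g[v,u-60:u+60:3].tolist())
u,v=pb.round().astype(int); print('bar',g[v-30:min(v+30,400):3,u].tolist(),g[v,u-60:u+60:3].tolist())
```

```text
33.7833 [0.48265955 0.06755241 0.15942829] [[ 0.999 -0.042  0.004]
 [-0.042 -0.999 -0.024]
 [ 0.005  0.024 -1.   ]] 0.9407913657920507
bar [ -0.16   0.18 -14.25]
[0.48101112 0.06983438 0.0359587 ]
[324.80899786   7.93776095] [312.6833361  194.95199695]
[162, 184, 184, 185, 185, 185, 186, 124, 64, 154, 164, 164, 165, 164, 163, 163, 164, 164, 164, 164, 166, 165, 166, 165]
[60, 60, 60, 61, 61, 97, 187, 186, 186, 186, 186, 186, 186, 186, 186, 186, 186, 185, 185, 185, 185, 184, 184, 183, 184, 183, 182, 182, 181, 181, 180, 179, 178, 177, 59, 61, 60, 61, 59, 60]
bar [158, 157, 157, 159, 162, 160, 29, 26, 31, 38, 46, 41, 32, 27, 72, 87, 83, 80, 80, 82] [158, 157, 150, 152, 154, 157, 157, 163, 163, 35, 38, 38, 40, 40, 40, 41, 41, 43, 43, 45, 46, 45, 45, 44, 45, 43, 41, 42, 41, 40, 37, 144, 153, 155, 160, 155, 158, 166, 160, 161]
```

The loop's top face is at columns 280–365, rows 2–14, centred on the fully-in forecast (325,8), so the tray is home. The bar is at (313,194), as forecast. Gripping the handle.

>>> send_rows([
  {"grip":95,"x":-0.15,"y":0.2,"z":-4,"ax":0.024,"ay":0,"az":0},
  {"grip":95,"x":-0.15,"y":0.2,"z":-8,"ax":0.024,"ay":0,"az":0},
  {"grip":95,"x":-0.15,"y":0.2,"z":-11.5,"ax":0.024,"ay":0,"az":0},
  {"grip":95,"x":-0.15,"y":0.2,"z":-14,"ax":0.024,"ay":0,"az":0},
  {"grip":80,"x":-0.15,"y":0.2,"z":-14.2,"ax":0.024,"ay":0,"az":0},
])

```text
time_s: 34.25
tcp_pos: [0.4783, 0.0696, 0.0142]
eef_rot: [-0.0, 1.0, -0.021, -0.002]
force: [-0.7, -0.9, -0.1]
opening: 0.897
gripper_force: 0.0
```

>>> send_rows([
  {"grip":40,"x":0,"y":0,"z":0,"ax":0,"ay":0,"az":0},
  {"grip":40,"x":0,"y":0,"z":0,"ax":0,"ay":0,"az":0},
  {"grip":40,"x":0,"y":0,"z":0,"ax":0,"ay":0,"az":0},
  {"grip":40,"x":0,"y":0,"z":0,"ax":0,"ay":0,"az":0},
  {"grip":40,"x":0,"y":0,"z":0,"ax":0,"ay":0,"az":0},
], newtons=30)

```text
time_s: 34.67
tcp_pos: [0.4815, 0.0694, 0.0191]
eef_rot: [0.0, 1.0, -0.021, 0.003]
force: [-1.2, -1.2, 6.8]
opening: 0.587
gripper_force: 30.0
```

>>> send_rows([
  {"grip":40,"x":0,"y":0,"z":0,"ax":0,"ay":0,"az":0},
  {"grip":40,"x":0,"y":0,"z":0,"ax":0,"ay":0,"az":0},
])

```text
time_s: 34.83
tcp_pos: [0.4815, 0.0694, 0.0191]
eef_rot: [0.0, 1.0, -0.021, 0.002]
force: [-0.2, -1.4, 7.4]
opening: 0.586
gripper_force: 30.0
```

Gripped. Swinging the door up along its arc.

>>> send_rows([
  {"grip":40,"x":-0.1,"y":0,"z":1.3,"ax":0,"ay":0,"az":0},
  {"grip":40,"x":-0.2,"y":0,"z":2.6,"ax":0,"ay":0,"az":0},
  {"grip":40,"x":-0.1,"y":0,"z":3.9,"ax":0,"ay":0,"az":0},
  {"grip":40,"x":0.1,"y":0,"z":5.1,"ax":0,"ay":0,"az":0},
  {"grip":40,"x":0.4,"y":0,"z":6.4,"ax":0,"ay":0,"az":0},
])

```text
time_s: 35.25
tcp_pos: [0.4833, 0.0693, 0.0819]
eef_rot: [0.0, 1.0, -0.021, -0.001]
force: [0.1, -4.9, -9.5]
opening: 0.588
gripper_force: 30.0
```

>>> send_rows([
  {"grip":40,"x":0.4,"y":-0.05,"z":1.2,"ax":0,"ay":0,"az":0},
  {"grip":40,"x":0.9,"y":-0.08,"z":2.4,"ax":0,"ay":0,"az":0},
  {"grip":40,"x":1.5,"y":-0.12,"z":3.5,"ax":0,"ay":0,"az":0},
  {"grip":40,"x":2.2,"y":-0.17,"z":4.6,"ax":0,"ay":0,"az":0},
  {"grip":40,"x":3.0,"y":-0.22,"z":5.6,"ax":0,"ay":0,"az":0},
])

```text
time_s: 35.67
tcp_pos: [0.5124, 0.0674, 0.1376]
eef_rot: [0.0, 1.0, -0.021, -0.002]
force: [-4.7, -2.0, -7.2]
opening: 0.587
gripper_force: 30.0
```

>>> send_rows([
  {"grip":40,"x":0.9,"y":-0.06,"z":0.9,"ax":0,"ay":0,"az":0},
  {"grip":40,"x":1.9,"y":-0.12,"z":1.8,"ax":0,"ay":0,"az":0},
  {"grip":40,"x":2.9,"y":-0.19,"z":2.5,"ax":0,"ay":0,"az":0},
  {"grip":40,"x":4.1,"y":-0.26,"z":3.2,"ax":0,"ay":0,"az":0},
  {"grip":40,"x":5.2,"y":-0.33,"z":3.7,"ax":0,"ay":0,"az":0},
])

```text
time_s: 36.08
tcp_pos: [0.5648, 0.064, 0.1758]
eef_rot: [0.0, 1.0, -0.021, -0.002]
force: [-10.0, -2.5, 4.6]
opening: 0.585
gripper_force: 30.0
```

Run:
```python
from h import *
o,p,R=tool(); print(p,o['force'],o['opening']); go('shut',bar(0)); print(bar(0),bar(.12))
```

```text
[0.56476069 0.06400185 0.17576449] [-9.96683292 -2.47236614  4.57101434] 0.5854013147047291
shut [ 3.15 -0.14  0.72]
[0.5963163  0.06261841 0.202     ] [0.57954415 0.06366804 0.1977466 ]
```

>>> send_rows([
  {"grip":40,"x":0.8,"y":-0.05,"z":0.35,"ax":0,"ay":0,"az":0},
  {"grip":40,"x":1.6,"y":-0.1,"z":0.6,"ax":0,"ay":0,"az":0},
  {"grip":40,"x":2.3,"y":-0.14,"z":0.75,"ax":0,"ay":0,"az":0},
  {"grip":40,"x":2.8,"y":-0.17,"z":0.85,"ax":0,"ay":0,"az":0},
  {"grip":40,"x":3.2,"y":-0.2,"z":0.9,"ax":0,"ay":0,"az":0},
])

```text
time_s: 36.5
tcp_pos: [0.5979, 0.0618, 0.1857]
eef_rot: [0.0, 1.0, -0.021, 0.001]
force: [-8.6, -2.6, 11.4]
opening: 0.587
gripper_force: 30.0
```

>>> send_rows([
  {"grip":40,"x":0.2,"y":-0.01,"z":0,"ax":0,"ay":0,"az":0},
  {"grip":40,"x":0.3,"y":-0.02,"z":0,"ax":0,"ay":0,"az":0},
  {"grip":40,"x":0.3,"y":-0.02,"z":0,"ax":0,"ay":0,"az":0},
])

```text
time_s: 36.75
tcp_pos: [0.6007, 0.0617, 0.1862]
eef_rot: [0.0, 1.0, -0.021, 0.001]
force: [-9.4, -2.3, 13.4]
opening: 0.586
gripper_force: 30.0
```

>>> send_rows([
  {"grip":40,"x":0.2,"y":-0.01,"z":0.1,"ax":0,"ay":0,"az":0},
  {"grip":40,"x":0.3,"y":-0.02,"z":0.1,"ax":0,"ay":0,"az":0},
  {"grip":40,"x":0.4,"y":-0.02,"z":0.1,"ax":0,"ay":0,"az":0},
  {"grip":40,"x":0.4,"y":-0.02,"z":0.1,"ax":0,"ay":0,"az":0},
])

```text
time_s: 37.08
tcp_pos: [0.6008, 0.0617, 0.1861]
eef_rot: [0.001, 1.0, -0.021, -0.005]
force: [-26.8, -3.5, 16.7]
opening: 0.584
gripper_force: 30.0
```

>>> send_rows([
  {"grip":40,"x":0.2,"y":-0.01,"z":0,"ax":0,"ay":0,"az":0},
  {"grip":40,"x":0.3,"y":-0.02,"z":0,"ax":0,"ay":0,"az":0},
  {"grip":40,"x":0.3,"y":-0.02,"z":0,"ax":0,"ay":0,"az":0},
])

```text
time_s: 37.33
tcp_pos: [0.6022, 0.0616, 0.1858]
eef_rot: [0.001, 1.0, -0.021, -0.007]
force: [-34.9, -3.5, 18.5]
opening: 0.582
gripper_force: 30.1
```

Stopped hard at x ≈ 0.601, so the door is shut. Relaxing the push, releasing, and rising.

>>> send_rows([
  {"grip":40,"x":-0.3,"y":0,"z":0,"ax":0,"ay":0,"az":0},
  {"grip":90,"x":-0.4,"y":0,"z":0,"ax":0,"ay":0,"az":0},
  {"grip":90,"x":-0.4,"y":0,"z":0,"ax":0,"ay":0,"az":0},
  {"grip":90,"x":-0.4,"y":0,"z":0,"ax":0,"ay":0,"az":0},
  {"grip":90,"x":-0.4,"y":0,"z":0,"ax":0,"ay":0,"az":0},
])

```text
time_s: 37.75
tcp_pos: [0.605, 0.0614, 0.1849]
eef_rot: [0.0, 1.0, -0.021, 0.001]
force: [0.7, 0.5, -0.9]
opening: 0.861
gripper_force: 0.0
```

>>> send_rows([
  {"grip":90,"x":0,"y":0,"z":2,"ax":0,"ay":0,"az":0},
  {"grip":90,"x":0,"y":0,"z":5,"ax":0,"ay":0,"az":0},
  {"grip":90,"x":-3,"y":0,"z":8,"ax":0,"ay":0,"az":0},
  {"grip":90,"x":-6,"y":0,"z":9,"ax":0,"ay":0,"az":0},
  {"grip":90,"x":-8,"y":0,"z":9,"ax":0,"ay":0,"az":0},
])

```text
time_s: 38.17
tcp_pos: [0.5239, 0.0615, 0.2777]
eef_rot: [0.0, 1.0, -0.021, 0.004]
force: [0.6, -0.0, 0.1]
opening: 0.901
gripper_force: 0.0
```

Run:
```python
from h import *
import pickle
o,p,R=tool(); print(o['time_s'],p,o['force'],R[:,2])
s=cam('wrist','w13.png'); g=s['image'].min(2)
for a in(0,.03,.06): print(a,proj(s,bar(a)),proj(s,W(0,0,.205)))
u,v=proj(s,bar(0)).round().astype(int); print(v,u,g[v-60:v+40:2,u].tolist()); print(g[v-60:v+40:2,u-80].tolist())
a=pickle.load(open('t5.pkl','rb'))['image'].astype(int); t=cam('top','tend.png'); b=t['image'].astype(int)
for n,m in dict(purple=(.433,.364),glue=(.52,.466),pot=(.688,.371),sc=(.65,-.42)).items():
    U,V=proj(t,[*m,.03]).astype(int); print(n,np.abs(a-b)[V-14:V+14,U-14:U+14].mean().round(1),end='; ')
```

```text
38.1667 [0.52394444 0.06154379 0.27766619] [ 0.61257709 -0.02195844  0.10924262] [ 7.43929082e-03 -6.80982002e-04 -9.99972096e-01]
0 [312.79951693 100.02089804] [313.47210915  51.40371407]
0.03 [312.70789572 107.20187774] [313.47210915  51.40371407]
0.06 [312.62129714 114.18757974] [313.47210915  51.40371407]
100 313 [136, 131, 120, 111, 101, 62, 59, 59, 80, 82, 78, 102, 170, 169, 170, 170, 165, 165, 167, 167, 165, 95, 23, 27, 28, 23, 36, 40, 47, 48, 48, 40, 33, 29, 26, 25, 25, 21, 43, 77, 75, 81, 81, 81, 81, 83, 84, 82, 79, 79]
[129, 119, 109, 101, 75, 59, 59, 77, 78, 75, 76, 97, 161, 160, 162, 154, 154, 155, 157, 154, 153, 156, 159, 155, 153, 155, 155, 153, 152, 153, 151, 152, 151, 152, 154, 153, 153, 153, 150, 150, 100, 80, 80, 81, 81, 79, 79, 81, 81, 97]
purple 4.7; glue 5.3; pot 5.0; sc 5.2;
```

The bar is at row ≈ 100, exactly the forecast for a shut door, and the bystanders are unchanged. Handing in.

```bash
python3 -c "
from workcell import *
print(close_job())"
```

```text
the job is handed in; nothing more can be done
None
```

I handed in the job: all three vases stood upright on the tray just before its final slide in (I couldn't see them once inside), the tray is fully in, the door is shut, and the glue stick, scissors, paint pot and purple look-alike were not moved.

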